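# Load the cheese slicer's feed bed

### The job

Load the slicer: take every cheese block out of its tray, lay it lengthwise on the open end of the feed bed and feed it along the fence with the push stick, keeping it pressed against the fence, until all blocks stand under the clear guard in one closed row that is up against the end stop and flush along the fence; keep your fingers out from under the guard. Then stack the emptied tray on the other empty tray with its foot lugs down in the corner sockets, and leave the push stick lying on its rubber mat. Do not disturb the jar, bowl and tub.

Things in the scene. Friction and masses are not known exactly. Their poses are not given: they have to be found in the camera images.
- feeder: feed bed of a bench slicer, fixed. Origin on the bench below the mouth of the guard, on the centre line of a block that stands against the fence. Feed direction is -y, towards the white housing (x -110 to 40, y -231 to -391 mm, 195 mm tall). Bed top at z = 30 mm, x from -75 to 50, y from -225 to 120 mm; from y = 0 to 120 mm it is open above
- guard_mouth (a point): middle of the guard's mouth, at the plate's underside (feeder x 0, y 0, z 92 mm). The guard is a clear level plate, 4 mm thick, over feeder y = 0 to -225 mm, x = -57 to 45 mm, carried by posts behind the fence (x 37 to 45 mm); its mouth and its -x side are open
- fence_start (a point): open end of the fence, on its face at bed level (feeder x 25, y 120, z 30 mm). The fence runs from here along -y to the stop; face at x = 25 mm, 12 mm thick, 22 mm high above the bed
- stop_corner (a point): corner between the fence's face and the end stop's face at bed level (feeder x 25, y -225, z 30 mm); the stop plate rises to z = 96 mm
- block1: block of hard cheese, 70 mm long (its x axis) by 50 by 50 mm, 0.19 kg; origin at its very middle, 25 mm above whatever it lies on. Two or three of the four are present, lying flat in the full tray, length along the tray's x
- block2: block of hard cheese, 70 mm long (its x axis) by 50 by 50 mm, 0.19 kg; origin at its very middle, 25 mm above whatever it lies on. Two or three of the four are present, lying flat in the full tray, length along the tray's x
- block3: block of hard cheese, 70 mm long (its x axis) by 50 by 50 mm, 0.19 kg; origin at its very middle, 25 mm above whatever it lies on. Two or three of the four are present, lying flat in the full tray, length along the tray's x
- block4: block of hard cheese, 70 mm long (its x axis) by 50 by 50 mm, 0.19 kg; origin at its very middle, 25 mm above whatever it lies on. Two or three of the four are present, lying flat in the full tray, length along the tray's x
- stick: white plastic push stick, 295 mm long, 0.18 kg, lying on the mat. Origin on its underside below the middle of its handle; x points to its foot, z up. Shaft 20 mm wide, 16 mm high, x = -35 to 209 mm. Handle: an upright fin on the shaft, x = -35 to 35 mm, 18 mm wide (y), top at z = 52 mm, on a sole 48 mm wide, 8 mm high
- stick_foot (a point): on the pushing face of the stick's foot, at its underside (stick x = 215, y 0, z 0). The foot is 36 mm high: a push plate across the end, y from -24 to 24 mm, and on its -y side a lip, 6 mm thick, that runs on forward to x = 260 mm; the lip's inner face is at y = -18 mm, so it lies along a block's side
- stick_tip (a point): the forward end of the push stick's lip, at its underside (x = 260, y = -21 mm of the stick)
- stick_tail (a point): the rear end of the push stick's handle, at its underside (x = -35 mm of the stick)
- mat: black rubber mat, fixed on the bench, 110 mm (x) by 330 mm (y), 3 mm thick; origin at the centre of its underside; the push stick belongs on it, lying along y
- tray: white stacking tray with the blocks in it, 180 mm (x) by 260 mm (y), 0.45 kg; origin at its middle, level with the tips of its foot lugs (bench level). Inner floor at z = 16 mm, walls to z = 38 mm, raised corners 26 mm square (centres x = +-77, y = +-117 mm) to z = 82 mm. Below each corner a lug 12 mm square and 12 mm long, in its top a socket
- tray_grip (a point): middle of the tray's grip bar (z = 66 mm of the tray), which runs across the tray along x: 14 mm wide (y), from z = 58 to 74 mm, free underneath, with uprights at its ends only (beyond x = +-81 mm)
- base_socket (a point): mouth of one corner socket of the empty tray (its x 77, y 117, z 82 mm); each of the four is 17 mm square and 14 mm deep, for the 12 mm lugs
- base_tray: the same tray, empty, loose on the bench, 0.45 kg, same origin and axes; when the other tray is seated on it their origins are 70 mm apart in height (82 mm if the lugs stand on the corners)
- jar: glass jar 72 mm across, 110 mm tall; bystander; origin at its underside
- bowl: steel bowl 150 mm across, 60 mm tall; bystander; origin at its underside
- tub: white round tub 90 mm across, 70 mm tall; bystander; origin at its underside

How it is judged:
By the outcome, as a careful person would: the job done as asked, in the order asked, and still so for the second after the job is handed in, with the robot touching nothing.
Of block1, block2, block3, block4 only 2 to 3 are there at a start; the rules pass over those that are not, and their reading is None.
At some moment in a run one of stick, base_tray may be knocked a few centimetres aside while the robot is not near it.
Once in a run the grip may slacken for a moment while it holds something.
It also fails if it takes over 210 s, if anything falls off the work surface, if the arm or the gripper's body presses on something with over 40 N, if the wrist force passes 120 N, or if a joint passes its speed limit or range.

### The arm

A 6-joint arm with a two-finger parallel gripper is mounted at the origin on the work surface. World frame = base frame: x ahead of the robot, y to its left, z up, the work surface at z = 0. Lengths are in m, angles in rad, forces in N, time in s.
With the tool pointing down it reaches from about 0.3 to 0.85 m from the base axis. Payload 4.2 kg.
Tool frame: the origin (TCP) lies on the centre line of the jaws, within the pads' length; the fingertips stand 11 mm ahead of it and the grasp point (between the pads) lies 8 mm behind it (ctrl.tips_ahead is the distance from the TCP to the fingertips, in m); z points along the fingers, y is the line along which they close (so a half turn about z gives the same grasp; the last joint's range is limited). The gripper opens to 91 mm and grips with 3 to 60 N. Pads are 32 mm wide; open, the fingers measure 118 mm over their backs; the gripper's body (76 mm by 178 mm) begins 60 mm behind the grasp point.
Start: joints at [1.278, 0.32, 1.565, -0, 1.257, -0.02], TCP at [0.155, 0.554, 0.225] pointing down, gripper open.
Joint ranges: [-3.11, 3.11], [-0.84, 2.01], [0.21, 2.61], [-1.34, 4.49], [0.05, 2.63], [-2.56, 2.56]. Speed limits (rad/s): [2.57, 2.57, 3.14, 3.14, 3.14, 3.14].

### API

Orientations are given as a 3x3 rotation matrix whose columns are the frame's x, y, z axes.
In Python, from station import ctrl gives the robot as it stands.
- The arm moves only by the tool carry_out, never from a script. Its argument "rows" is a list of rows, each a list of 3 entries, a list of its own where there are three numbers: the finger opening in mm, from 0 to 91.2, then the shift along the world's x, y, z scaled (see below), then the turn, a rotation vector about the world's x, y, z scaled (see below). A call has 1 to 5 rows; each row is the pose to reach, as a shift and turn from the pose commanded when the call began; what a row does not reach only later rows make up. The controller multiplies each number of a shift by 1000 mm and each number of a turn by 30 degrees. A row lasts 1/10 s, in which the tool goes at most 50 mm and 8.59 degrees, less where a joint would pass 70% of its speed; a pose out of reach is approached as far as the arm can. A call with a number of a shift or a turn outside -1 to 1 is refused whole. A call with a gripper value outside its range is refused whole. The fingers move at their own pace and stop on an object; the grip force is fixed at half the most. Time passes only in rows, so rows that repeat a pose let the fingers close. It gives the time, the measured TCP pose, the force, the opening and the grip force at its end, in the units of the state.
- ctrl.get_obs(): the state, without advancing time (a new reading comes with each control period).
- ctrl.read_camera(name): name is "side" or "top"; returns the picture (384x512x3 uint8, blue, green, red); there is no depth.
- ctrl.calibration(name): a dict with "camera_matrix" (3x3 intrinsics, pixels), "position" and "rotation" of the camera in the world. Camera axes: x right, y up, looking along -z (the intrinsics and any distortion apply to the point x, -y, -z); pixel columns grow to the right and rows downward; lengths in m; the calibration is good to about 2 mm. A picture is of the moment at which its call begins. calibration takes no time and is no camera call.
- ctrl.close_job(): hands the job in; it is judged then, once.
The state is a dict: "time": time; "qpos": joint angles; "qvel": joint speeds; "effort": joint torques, N m; "eef_pos": TCP position; "orientation": TCP orientation; "wrist_force": force on the tool from outside, world axes, zero at the start; "wrist_torque": the same for the moment, N m; "grip_width": opening from 0.0 (shut) to 1.0 (fully open); "grasp_force": force on a finger pad.
Only numpy, scipy, OpenCV 4.12 (cv2) and the standard library are available. Lean on these libraries where they do the work, as an engineer would, in place of code of your own. Each camera call takes 0.05 s, during which the arm holds its last target. There are 200 camera calls.

## Working session

There is one attempt and no reset: what is moved stays moved. The work goes in short steps, Python scripts to look and compute and a tool call to move; the robot and the scene stay as the last step left them, time stands still between calls to the robot, and variables do not carry over. Pictures are saved under pics/ and viewed, at most 14 in all, crops included, and the job is handed in when it is done.

Besides the shell and the picture viewer there is one more tool, called after "Call:" as name(argument=value, ...) on one line, values as JSON. carry_out: Moves the arm, as the interface text tells. Its arguments: {"type":"object","properties":{"rows":{"type":"array"}},"required":["rows"]}

```bash
ls; mkdir -p pics
python3 - <<'E'
from station import ctrl
import cv2
for n in("top","side"):
    im=ctrl.read_camera(n); cv2.imwrite(f"pics/{n}0.png",cv2.resize(im,(800,600),interpolation=cv2.INTER_CUBIC))
    c=ctrl.calibration(n); print(n,c)
print(ctrl.get_obs())
E
```

```text
pics
top {'camera_matrix': array([[366.66452186,   0.        , 257.66796502],
       [  0.        , 366.66452186, 191.52572848],
       [  0.        ,   0.        ,   1.        ]]), 'position': array([0.33761577, 0.00302774, 1.27357201]), 'rotation': array([[ 0.02476061,  0.98132395, -0.19076221],
       [-0.99957302,  0.02726408,  0.01050973],
       [ 0.01551441,  0.19042053,  0.98158001]])}
side {'camera_matrix': array([[485.6309932 ,   0.        , 258.62920323],
       [  0.        , 485.6309932 , 186.4707937 ],
       [  0.        ,   0.        ,   1.        ]]), 'position': array([ 0.39718192, -1.15935982,  0.81200769]), 'rotation': array([[ 0.98960655,  0.06469527, -0.12842661],
       [-0.14326098,  0.52090499, -0.84150715],
       [ 0.01245653,  0.85115951,  0.5247593 ]])}
{'time': 0.1, 'qpos': array([ 1.27796642e+00,  3.20203337e-01,  1.56550053e+00, -2.57030602e-05,
        1.25737730e+00, -2.00229933e-02]), 'qvel': array([ 0.00112806, -0.00202027, -0.00176189,  0.00053649,  0.00073074,
       -0.00042911]), 'effort': array([-6.38635811e-05, -4.13332701e+01, -2.32513350e+01,  7.28105055e-02,
        4.21895483e-02, -5.46155445e-05]), 'eef_pos': array([0.15482826, 0.5533425 , 0.22424042]), 'orientation': array([[-9.63020548e-01,  2.69427653e-01, -4.06266507e-04],
       [ 2.69427959e-01,  9.63019483e-01, -1.43220043e-03],
       [ 5.36816164e-06, -1.48869800e-03, -9.99998892e-01]]), 'wrist_force': array([-0.04438435,  0.28784953,  0.34687697]), 'wrist_torque': array([ 0.04092221, -0.03890957, -0.03959652]), 'grasp_force': 0.0, 'grip_width': 1.0012166432109963}
```

View pics/top0.png

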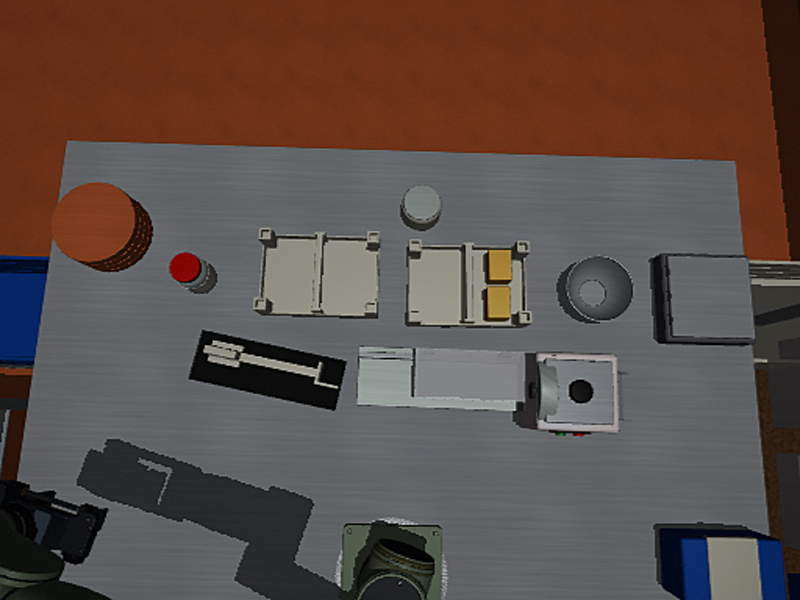

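View pics/side0.png

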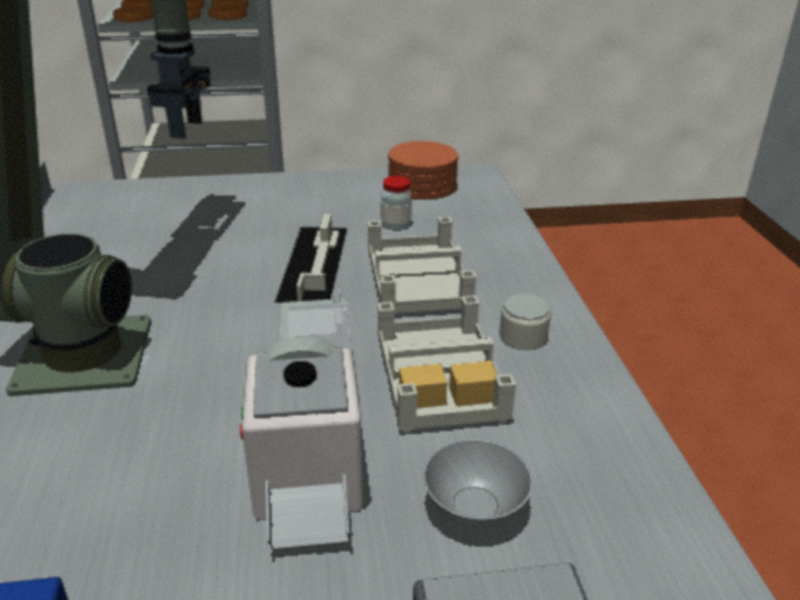

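```bash
cat > h.py <<'E'
from station import ctrl
import numpy as np, cv2
from scipy.optimize import least_squares
def proj(n,P):
    c=ctrl.calibration(n); q=(np.atleast_2d(P)-c["position"])@c["rotation"]
    q=q*[1,-1,-1]; u=q@c["camera_matrix"].T; return u[:,:2]/u[:,2:]
def crop(n,name,c0,r0,w,h,s):
    """crop of raw pixels, enlarged s, with a tick grid every 10 raw px"""
    im=ctrl.read_camera(n)[r0:r0+h,c0:c0+w]
    im=cv2.resize(im,None,fx=s,fy=s,interpolation=cv2.INTER_CUBIC)
    for v in range(-(-c0//20)*20,c0+w,20):
        cv2.line(im,(int((v-c0)*s),0),(int((v-c0)*s),6),(0,255,0),1); cv2.putText(im,str(v),(int((v-c0)*s),16),0,.35,(0,255,0),1)
    for v in range(-(-r0//20)*20,r0+h,20):
        cv2.line(im,(0,int((v-r0)*s)),(6,int((v-r0)*s)),(0,255,0),1); cv2.putText(im,str(v),(8,int((v-r0)*s)+4),0,.35,(0,255,0),1)
    cv2.imwrite(f"pics/{name}.png",im)
def unc(pts,c0,r0,s): return [((u+.5)/s-.5+c0,(v+.5)/s-.5+r0) for u,v in pts]
def fit(obs,x0,freez=None):
    """obs: list of (cam, model xyz mm, raw pixel); returns x,y,z(mm),yaw(deg), rms px"""
    def f(p):
        z=p[2] if freez is None else freez; a=np.radians(p[3]); R=np.array([[np.cos(a),-np.sin(a),0],[np.sin(a),np.cos(a),0],[0,0,1]])
        return np.concatenate([(proj(c,(R@np.array(m,float)+[p[0],p[1],z])/1000)[0]-np.array(px)) for c,m,px in obs])
    r=least_squares(f,x0,loss="soft_l1",x_scale=[10,10,10,5]); p=r.x.copy()
    if freez is not None:p[2]=freez
    return p.round(1), np.abs(f(r.x)).reshape(-1,2).max(1).round(1)
E
python3 - <<'E'
from h import *
crop("top","topA",225,145,175,130,4.5)
crop("top","topB",115,140,145,125,4.8)
crop("side","sideA",170,130,185,150,4)
E
```

```text
(no output)
```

View pics/topA.png

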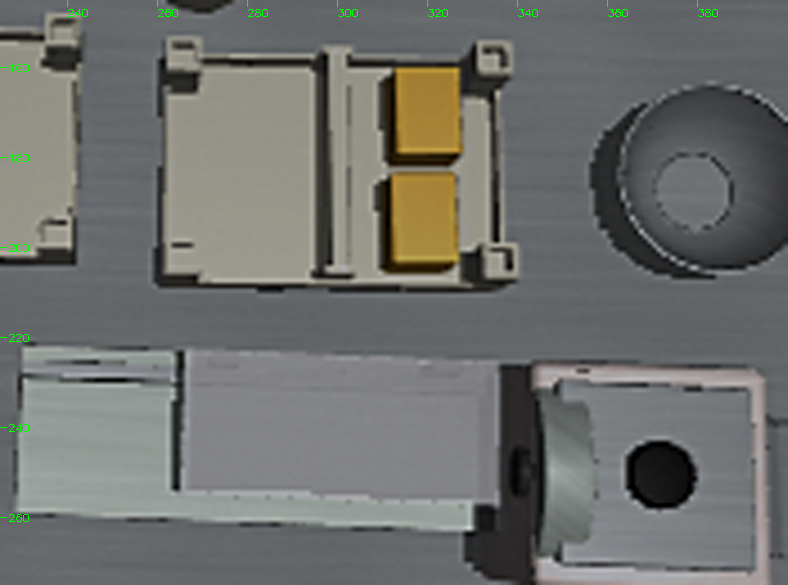

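View pics/topB.png

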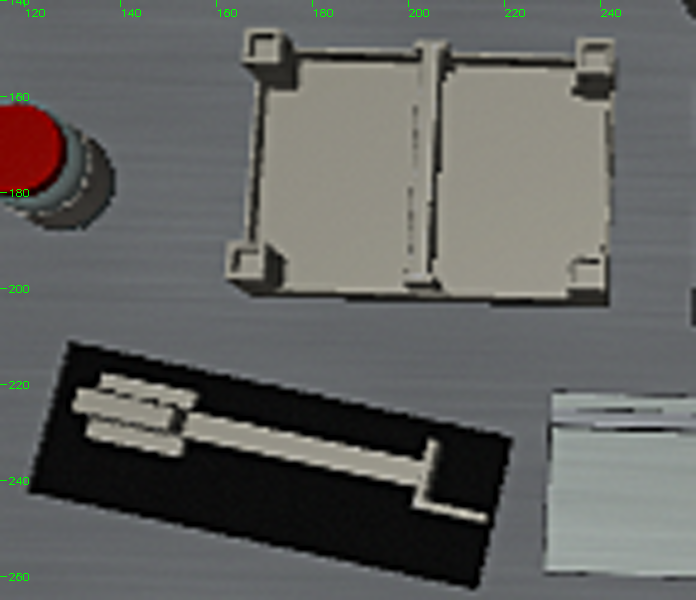

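View pics/sideA.png

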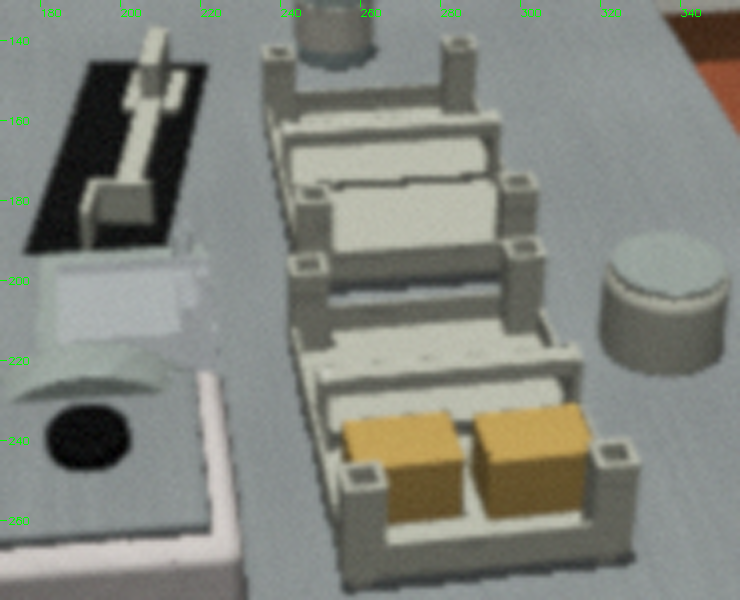

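```bash
cat > m.py <<'E'
from h import *
A=lambda l:[("top",m,unc([p],225,145,4.5)[0]) for m,p in l]
B=lambda l:[("top",m,unc([p],115,140,4.8)[0]) for m,p in l]
S=lambda l:[("side",m,unc([p],170,130,4)[0]) for m,p in l]
c=lambda x,y:(77*x,117*y,82)
def show(n,o,x0,**k): print(n,*fit(o,x0,**k))
x0=[500,0,0,0]
for fz in(None,):
 show("tray",A([(c(1,1),(184,54)),(c(1,-1),(494,58)),(c(-1,-1),(500,261)),(c(-1,1),(182,263))])+S([(c(-1,1),(308,264)),(c(1,1),(523,247)),(c(-1,-1),(363,475)),(c(1,-1),(614,453))]),x0)
 show("base",B([(c(1,1),(266,49)),(c(1,-1),(596,57)),(c(-1,-1),(588,274)),(c(-1,1),(248,261))])+S([(c(-1,1),(278,53)),(c(1,1),(459,44)),(c(-1,-1),(313,193)),(c(1,-1),(517,182))]),[500,300,0,0])
b=lambda x,y,z=25:(35*x,25*y,z)
show("blkFar",A([(b(1,1),(396,68)),(b(1,-1),(460,68)),(b(-1,-1),(460,153)),(b(-1,1),(397,153))])+S([(b(-1,1),(474,417)),(b(1,1),(580,405)),(b(1,-1),(592,452)),(b(-1,-1),(488,464))]),[500,-100,40,0])
show("blkNear",A([(b(1,1),(392,173)),(b(1,-1),(456,172)),(b(-1,-1),(457,262)),(b(-1,1),(391,263))])+S([(b(-1,1),(343,427)),(b(1,1),(448,413)),(b(1,-1),(464,458)),(b(-1,-1),(362,468))]),[500,-100,40,0])
show("feed",A([((50,120,30),(23,346)),((-75,120,30),(15,513)),((-75,-225,30),(474,531)),((45,0,96),(183,350)),((-57,0,96),(181,490)),((45,-225,96),(500,363)),((-57,-225,96),(497,500))]),[300,0,0,0],freez=0)
show("stick",B([((-35,9,52),(78,388)),((35,9,52),(177,405)),((35,-9,52),(173,430)),((-35,-9,52),(73,412)),((215,24,36),(438,439)),((260,-18,36),(488,513)),((209,-24,36),(413,505))])+S([((-35,9,52),(168,29)),((-35,-9,52),(148,27)),((215,24,0),(153,223)),((260,-21,0),(86,250))]),[300,300,3,-100])
show("mat",B([((55,165,3),(70,341)),((55,-165,3),(512,437)),((-55,-165,3),(477,588)),((-55,165,3),(29,491))]),[300,300,0,-10],freez=0)
E
python3 m.py
```

```text
tray [ 613.8 -150.5    1.5    1.1] [0.3 0.1 0.3 1.1 0.3 0.1 0.2 0.2]
base [ 6.273e+02  1.737e+02  2.200e+00 -2.000e-01] [0.5 0.3 0.2 0.4 0.1 0.2 0.4 0.2]
blkFar [ 6.557e+02 -2.194e+02  4.010e+01  3.000e-01] [0.6 0.2 0.8 0.5 0.6 0.2 1.8 0.1]
blkNear [ 573.5 -215.5   39.9    2. ] [0.8 0.2 0.5 0.2 1.2 0.6 1.  1.5]
feed [422.4 -36.8   0.   -0.7] [0.3 0.3 1.  0.4 0.6 0.6 1. ]Traceback (most recent call last):
  File "m.py", line 15, in <module>
    show("stick",B([((-35,9,52),(78,388)),((35,9,52),(177,405)),((35,-9,52),(173,430)),((-35,-9,52),(73,412)),((215,24,36),(438,439)),((260,-18,36),(488,513)),((209,-24,36),(413,505))])+S([((-35,9,52),(168,29)),((-35,-9,52),(148,27)),((215,24,0),(153,223)),((260,-21,0),(86,250))]),[300,300,3,-100])
    ~~~~^^^^^^^^^^^^^^^^^^^^^^^^^^^^^^^^^^^^^^^^^^^^^^^^^^^^^^^^^^^^^^^^^^^^^^^^^^^^^^^^^^^^^^^^^^^^^^^^^^^^^^^^^^^^^^^^^^^^^^^^^^^^^^^^^^^^^^^^^^^^^^^^^^^^^^^^^^^^^^^^^^^^^^^^^^^^^^^^^^^^^^^^^^^^^^^^^^^^^^^^^^^^^^^^^^^^^^^^^^^^^^^^^^^^^^^^^^^^^^^^^^^^^^^^^^^^^^^^^^^^^^^^^^^^^^^^^^^^^^^^^^^^^^^^^^^
  File "m.py", line 6, in show
    def show(n,o,x0,**k):
[... 617 characters left out ...]
(x_new)
    self._update_fun()
    ~~~~~~~~~~~~~~~~^^
    self.f = self.fun_wrapped(xp_copy(self.x))
             ~~~~~~~~~~~~~~~~^^^^^^^^^^^^^^^^^
    return np.atleast_1d(self.fun(x))
                         ~~~~~~~~^^^
    return self.f(x, *self.args, **self.kwargs)
           ~~~~~~^^^^^^^^^^^^^^^^^^^^^^^^^^^^^^
  File "h.py", line 21, in f
    return np.concatenate([(proj(c,(R@np.array(m,float)+[p[0],p[1],z])/1000)[0]-np.array(px)) for c,m,px in obs])
                            ~~~~^^^^^^^^^^^^^^^^^^^^^^^^^^^^^^^^^^^^^^^^^^^^
  File "h.py", line 5, in proj
    c=ctrl.calibration(n); q=(np.atleast_2d(P)-c["position"])@c["rotation"]
ValueError: time passes only in moves, steps and waits
```

```bash
sed -i 's/^def proj/CAL={n:ctrl.calibration(n) for n in ("top","side")}\ndef proj/; s/c=ctrl.calibration(n); q/c=CAL[n]; q/' h.py; python3 m.py 2>&1 | tail -4; python3 -c "
from station import ctrl;print(ctrl.get_obs()['time'])"
```

```text
blkNear [ 573.5 -215.5   39.9    2. ] [0.8 0.2 0.5 0.2 1.2 0.6 1.  1.5]
feed [422.4 -36.8   0.   -0.7] [0.3 0.3 1.  0.4 0.6 0.6 1. ]
stick [ 451.   374.7    5.4 -100.3] [0.4 0.4 0.7 0.4 0.4 0.2 0.4 0.7 0.3 0.3 0.7]
mat [420.1 282.8   0.  -10.6] [0.2 0.4 0.3 0.5]
0.25
```

Call:
carry_out(rows=[[72, [0.105, -0.192, 0], [0, 0, 0.567]], [72, [0.105, -0.192, 0], [0, 0, 0.567]], [72, [0.105, -0.192, 0], [0, 0, 0.567]], [72, [0.105, -0.192, 0], [0, 0, 0.567]], [72, [0.105, -0.192, 0], [0, 0, 0.567]]])

```text
time: 0.75
eef_pos: [0.2607, 0.3582, 0.225]
orientation: [[-1.0, -0.022, 0.0], [-0.022, 1.0, -0.002], [-0.0, -0.002, -1.0]]
wrist_force: [0.1, 0.6, 1.1]
grip_width: 0.789
grasp_force: 0.0
```

Call:
carry_out(rows=[[72, [0.105, -0.192, 0], [0, 0, 0]], [72, [0.105, -0.192, 0], [0, 0, 0]], [72, [0.105, -0.192, 0], [0, 0, 0]], [72, [0.105, -0.192, 0], [0, 0, 0]], [72, [0.105, -0.192, 0], [0, 0, 0]]])

```text
time: 1.25
eef_pos: [0.3661, 0.1665, 0.2252]
orientation: [[-1.0, -0.02, 0.001], [-0.02, 1.0, -0.001], [-0.001, -0.001, -1.0]]
wrist_force: [0.0, 0.2, -0.8]
grip_width: 0.788
grasp_force: 0.0
```

Call:
carry_out(rows=[[72, [0.105, -0.192, 0], [0, 0, 0]], [72, [0.105, -0.192, 0], [0, 0, 0]], [72, [0.105, -0.192, 0], [0, 0, 0]], [72, [0.105, -0.192, 0], [0, 0, 0]], [72, [0.105, -0.192, 0], [0, 0, 0]]])

```text
time: 1.75
eef_pos: [0.4716, -0.0259, 0.2249]
orientation: [[-1.0, -0.02, 0.001], [-0.02, 1.0, -0.001], [-0.001, -0.001, -1.0]]
wrist_force: [-0.1, 0.8, -0.1]
grip_width: 0.791
grasp_force: 0.0
```

Call:
carry_out(rows=[[72, [0.104, -0.192, 0], [0, 0, 0]], [72, [0.104, -0.192, 0], [0, 0, 0]], [72, [0.104, -0.192, 0], [0, 0, 0]], [72, [0.104, -0.192, 0], [0, 0, 0]], [72, [0.104, -0.192, 0], [0, 0, 0]]])

```text
time: 2.25
eef_pos: [0.5755, -0.2184, 0.2242]
orientation: [[-1.0, -0.021, 0.001], [-0.021, 1.0, -0.001], [-0.001, -0.001, -1.0]]
wrist_force: [-0.7, 0.6, -0.4]
grip_width: 0.787
grasp_force: 0.0
```

Call:
carry_out(rows=[[72, [0, 0.003, -0.05], [0, 0, 0]], [72, [0, 0.003, -0.1], [0, 0, 0]], [72, [0, 0.003, -0.14], [0, 0, 0]], [72, [0, 0.003, -0.16], [0, 0, 0]], [72, [0, 0.003, -0.171], [0, 0, 0]]])

```text
time: 2.75
eef_pos: [0.5726, -0.2108, 0.0514]
orientation: [[-1.0, -0.024, -0.004], [-0.024, 1.0, 0.002], [0.004, 0.002, -1.0]]
wrist_force: [-0.3, 0.8, -0.2]
grip_width: 0.791
grasp_force: 0.0
```

Call:
carry_out(rows=[[30, [0, 0, 0], [0, 0, 0]], [30, [0, 0, 0], [0, 0, 0]], [30, [0, 0, 0], [0, 0, 0]], [30, [0, 0, 0], [0, 0, 0]], [30, [0, 0, 0], [0, 0, 0]]])

```text
time: 3.25
eef_pos: [0.5751, -0.2119, 0.0557]
orientation: [[-1.0, -0.024, 0.003], [-0.024, 1.0, -0.002], [-0.003, -0.002, -1.0]]
wrist_force: [-0.2, -1.3, 5.3]
grip_width: 0.548
grasp_force: 30.0
```

Call:
carry_out(rows=[[30, [0, 0, 0.01], [0, 0, 0]], [30, [0, 0, 0.03], [0, 0, 0]], [30, [0, 0, 0.06], [0, 0, 0]], [30, [0, 0, 0.09], [0, 0, 0]], [30, [0, 0, 0.1], [0, 0, 0]]])

```text
time: 3.75
eef_pos: [0.5752, -0.2115, 0.1574]
orientation: [[-1.0, -0.024, 0.005], [-0.024, 1.0, -0.002], [-0.005, -0.002, -1.0]]
wrist_force: [1.7, -1.2, -1.2]
grip_width: 0.544
grasp_force: 30.0
```

Call:
carry_out(rows=[[30, [-0.039, 0.0525, 0.02], [0, 0, -0.767]], [30, [-0.039, 0.0525, 0.02], [0, 0, -0.767]], [30, [-0.039, 0.0525, 0.02], [0, 0, -0.767]], [30, [-0.039, 0.0525, 0.02], [0, 0, -0.767]]])

```text
time: 4.15
eef_pos: [0.5341, -0.158, 0.1736]
orientation: [[-0.93, 0.368, -0.001], [0.368, 0.93, 0.001], [0.001, 0.0, -1.0]]
wrist_force: [0.1, 0.1, -1.5]
grip_width: 0.548
grasp_force: 30.0
```

Call:
carry_out(rows=[[30, [-0.039, 0.0525, 0], [0, 0, -0.767]], [30, [-0.039, 0.0525, 0], [0, 0, -0.767]], [30, [-0.039, 0.0525, 0], [0, 0, -0.767]], [30, [-0.039, 0.0525, 0], [0, 0, -0.767]]])

```text
time: 4.55
eef_pos: [0.4955, -0.106, 0.1734]
orientation: [[-0.713, 0.701, -0.001], [0.701, 0.713, 0.0], [0.001, -0.0, -1.0]]
wrist_force: [0.5, -0.5, -1.7]
grip_width: 0.544
grasp_force: 30.0
```

Call:
carry_out(rows=[[30, [-0.039, 0.0525, 0], [0, 0, -0.767]], [30, [-0.039, 0.0525, 0], [0, 0, -0.767]], [30, [-0.039, 0.0525, 0], [0, 0, -0.767]], [30, [-0.039, 0.0525, 0], [0, 0, -0.767]]])

```text
time: 4.95
eef_pos: [0.457, -0.0538, 0.1737]
orientation: [[-0.384, 0.923, -0.0], [0.923, 0.384, -0.0], [0.0, -0.0, -1.0]]
wrist_force: [-1.0, -0.6, -1.7]
grip_width: 0.545
grasp_force: 30.0
```

Call:
carry_out(rows=[[30, [-0.039, 0.0515, 0], [0, 0, -0.767]], [30, [-0.039, 0.0515, 0], [0, 0, -0.767]], [30, [-0.039, 0.0515, 0], [0, 0, -0.767]], [30, [-0.039, 0.0515, 0], [0, 0, -0.767]], [30, [-0.039, 0.0515, 0], [0, 0, -0.767]]])

```text
time: 5.45
eef_pos: [0.4185, -0.0027, 0.1739]
orientation: [[0.007, 1.0, 0.0], [1.0, -0.007, -0.0], [-0.0, 0.0, -1.0]]
wrist_force: [0.6, 1.4, -2.9]
grip_width: 0.547
grasp_force: 30.0
```

Call:
carry_out(rows=[[30, [0, 0, -0.04], [0, 0, 0]], [30, [0, 0, -0.08], [0, 0, 0]], [30, [0, 0, -0.093], [0, 0, 0]], [30, [0, 0, -0.1], [0, 0, 0]], [30, [0, 0, -0.1], [0, 0, 0]]])

```text
time: 5.95
eef_pos: [0.4181, -0.0026, 0.0734]
orientation: [[0.01, 1.0, -0.001], [1.0, -0.01, 0.0], [0.0, -0.001, -1.0]]
wrist_force: [-0.3, 0.2, -1.7]
grip_width: 0.548
grasp_force: 30.0
```

Call:
carry_out(rows=[[30, [0, 0, -0.001], [0, 0, 0]], [30, [0, 0, -0.003], [0, 0, 0]], [30, [0, 0, -0.003], [0, 0, 0]]])

```text
time: 6.25
eef_pos: [0.4184, -0.0023, 0.0715]
orientation: [[0.011, 1.0, 0.002], [1.0, -0.011, -0.0], [-0.0, 0.002, -1.0]]
wrist_force: [0.1, 0.1, -2.4]
grip_width: 0.545
grasp_force: 30.0
```

Call:
carry_out(rows=[[30, [0, 0, -0.002], [0, 0, 0]], [30, [0, 0, -0.002], [0, 0, 0]], [30, [0, 0, -0.002], [0, 0, 0]]])

```text
time: 6.55
eef_pos: [0.4185, -0.0021, 0.0697]
orientation: [[0.011, 1.0, 0.002], [1.0, -0.011, 0.0], [0.0, 0.002, -1.0]]
wrist_force: [0.5, 1.7, 5.3]
grip_width: 0.547
grasp_force: 30.0
```

Run:
```python
from h import *
crop("side","s1",170,110,185,140,4)
```

```text
(no output)
```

View pics/s1.png

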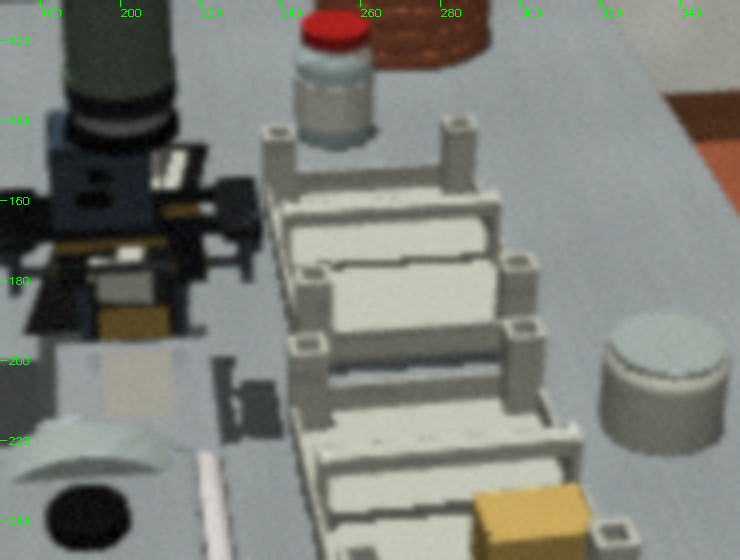

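Call:
carry_out(rows=[[72, [0, 0, 0], [0, 0, 0]], [72, [0, 0, 0], [0, 0, 0]], [72, [0, 0, 0.04], [0, 0, 0]], [72, [0, 0, 0.08], [0, 0, 0]], [72, [0, 0, 0.104], [0, 0, 0]]])

```text
time: 7.1
eef_pos: [0.4189, -0.0024, 0.1754]
orientation: [[0.012, 1.0, 0.003], [1.0, -0.012, -0.0], [-0.0, 0.003, -1.0]]
wrist_force: [-0.0, -0.5, -0.9]
grip_width: 0.788
grasp_force: 0.0
```

Call:
carry_out(rows=[[72, [0.0593, -0.0543, 0], [0, 0, 0.762]], [72, [0.0593, -0.0543, 0], [0, 0, 0.762]], [72, [0.0593, -0.0543, 0], [0, 0, 0.762]], [72, [0.0593, -0.0543, 0], [0, 0, 0.762]]])

```text
time: 7.5
eef_pos: [0.4774, -0.0571, 0.1725]
orientation: [[-0.377, 0.926, -0.001], [0.926, 0.377, 0.0], [0.001, -0.001, -1.0]]
wrist_force: [0.5, -0.1, -0.3]
grip_width: 0.79
grasp_force: 0.0
```

Call:
carry_out(rows=[[72, [0.0593, -0.0543, 0], [0, 0, 0.762]], [72, [0.0593, -0.0543, 0], [0, 0, 0.762]], [72, [0.0593, -0.0543, 0], [0, 0, 0.762]], [72, [0.0593, -0.0543, 0], [0, 0, 0.762]]])

```text
time: 7.9
eef_pos: [0.5362, -0.1108, 0.1723]
orientation: [[-0.706, 0.708, -0.001], [0.708, 0.706, 0.001], [0.001, -0.001, -1.0]]
wrist_force: [0.6, 0.3, -0.3]
grip_width: 0.789
grasp_force: 0.0
```

Call:
carry_out(rows=[[72, [0.0593, -0.0543, 0], [0, 0, 0.762]], [72, [0.0593, -0.0543, 0], [0, 0, 0.762]], [72, [0.0593, -0.0543, 0], [0, 0, 0.762]], [72, [0.0593, -0.0543, 0], [0, 0, 0.762]]])

```text
time: 8.3
eef_pos: [0.5953, -0.1647, 0.1724]
orientation: [[-0.925, 0.379, -0.001], [0.379, 0.925, 0.001], [0.002, 0.0, -1.0]]
wrist_force: [-0.6, -0.0, 0.1]
grip_width: 0.788
grasp_force: 0.0
```

Call:
carry_out(rows=[[72, [0.0593, -0.0543, 0], [0, 0, 0.762]], [72, [0.0593, -0.0543, 0], [0, 0, 0.762]], [72, [0.0593, -0.0543, 0], [0, 0, 0.762]], [72, [0.0593, -0.0543, 0], [0, 0, 0.762]], [72, [0.0593, -0.0543, 0], [0, 0, 0.762]]])

```text
time: 8.8
eef_pos: [0.6543, -0.2183, 0.173]
orientation: [[-1.0, -0.01, -0.001], [-0.01, 1.0, 0.001], [0.001, 0.001, -1.0]]
wrist_force: [-0.3, -0.6, 0.7]
grip_width: 0.784
grasp_force: 0.0
```

Call:
carry_out(rows=[[72, [0.001, -0.001, -0.04], [0, 0, 0]], [72, [0.001, -0.001, -0.08], [0, 0, 0]], [72, [0.001, -0.001, -0.105], [0, 0, 0]], [72, [0.001, -0.001, -0.119], [0, 0, 0]], [72, [0.001, -0.001, -0.119], [0, 0, 0]]])

```text
time: 9.3
eef_pos: [0.6547, -0.2194, 0.0524]
orientation: [[-1.0, -0.012, -0.004], [-0.012, 1.0, 0.001], [0.004, 0.001, -1.0]]
wrist_force: [-0.1, 1.1, -0.1]
grip_width: 0.792
grasp_force: 0.0
```

Call:
carry_out(rows=[[30, [0, 0, 0], [0, 0, 0]], [30, [0, 0, 0], [0, 0, 0]], [30, [0, 0, 0], [0, 0, 0]], [30, [0, 0, 0], [0, 0, 0]], [30, [0, 0, 0], [0, 0, 0]]])

```text
time: 9.8
eef_pos: [0.6572, -0.2203, 0.0559]
orientation: [[-1.0, -0.013, 0.003], [-0.013, 1.0, -0.0], [-0.003, -0.0, -1.0]]
wrist_force: [-0.3, 2.3, 6.1]
grip_width: 0.546
grasp_force: 30.0
```

Call:
carry_out(rows=[[30, [0, 0, 0.01], [0, 0, 0]], [30, [0, 0, 0.03], [0, 0, 0]], [30, [0, 0, 0.06], [0, 0, 0]], [30, [0, 0, 0.1], [0, 0, 0]], [30, [0, 0, 0.12], [0, 0, 0]]])

```text
time: 10.3
eef_pos: [0.657, -0.2212, 0.1778]
orientation: [[-1.0, -0.013, 0.004], [-0.013, 1.0, -0.002], [-0.004, -0.002, -1.0]]
wrist_force: [0.4, -0.6, -1.6]
grip_width: 0.546
grasp_force: 30.0
```

Call:
carry_out(rows=[[30, [-0.0594, 0.0735, 0], [0, 0, -0.762]], [30, [-0.0594, 0.0735, 0], [0, 0, -0.762]], [30, [-0.0594, 0.0735, 0], [0, 0, -0.762]], [30, [-0.0594, 0.0735, 0], [0, 0, -0.762]]])

```text
time: 10.7
eef_pos: [0.5959, -0.1463, 0.1745]
orientation: [[-0.927, 0.375, -0.0], [0.375, 0.927, -0.001], [-0.0, -0.001, -1.0]]
wrist_force: [-0.1, -0.4, -3.0]
grip_width: 0.543
grasp_force: 30.0
```

Call:
carry_out(rows=[[30, [-0.0594, 0.0735, 0], [0, 0, -0.762]], [30, [-0.0594, 0.0735, 0], [0, 0, -0.762]], [30, [-0.0594, 0.0735, 0], [0, 0, -0.762]], [30, [-0.0594, 0.0735, 0], [0, 0, -0.762]]])

```text
time: 11.1
eef_pos: [0.5377, -0.0735, 0.1744]
orientation: [[-0.71, 0.704, 0.001], [0.704, 0.71, -0.001], [-0.001, 0.0, -1.0]]
wrist_force: [1.0, -0.0, -2.4]
grip_width: 0.55
grasp_force: 30.0
```

Call:
carry_out(rows=[[30, [-0.0594, 0.0735, 0], [0, 0, -0.762]], [30, [-0.0594, 0.0735, 0], [0, 0, -0.762]], [30, [-0.0594, 0.0735, 0], [0, 0, -0.762]], [30, [-0.0594, 0.0735, 0], [0, 0, -0.762]]])

```text
time: 11.5
eef_pos: [0.4789, -0.0002, 0.1744]
orientation: [[-0.381, 0.924, 0.002], [0.924, 0.381, -0.001], [-0.001, 0.001, -1.0]]
wrist_force: [0.6, -0.4, -2.6]
grip_width: 0.548
grasp_force: 30.0
```

Call:
carry_out(rows=[[30, [-0.0594, 0.0735, 0], [0, 0, -0.762]], [30, [-0.0594, 0.0735, 0], [0, 0, -0.762]], [30, [-0.0594, 0.0735, 0], [0, 0, -0.762]], [30, [-0.0594, 0.0735, 0], [0, 0, -0.762]], [30, [-0.0594, 0.0735, 0], [0, 0, -0.762]]])

```text
time: 12.0
eef_pos: [0.4202, 0.0728, 0.1743]
orientation: [[0.008, 1.0, 0.002], [1.0, -0.008, -0.0], [-0.0, 0.002, -1.0]]
wrist_force: [0.8, -0.6, -2.0]
grip_width: 0.548
grasp_force: 30.0
```

Run:
```python
from h import *
crop("top","t2",115,145,200,130,4)
```

```text
(no output)
```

View pics/t2.png

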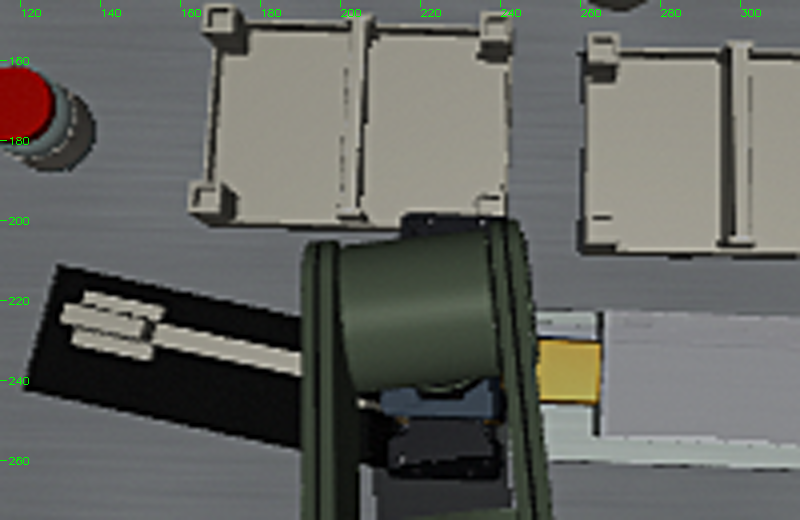

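Call:
carry_out(rows=[[30, [0, 0, -0.04], [0, 0, 0]], [30, [0, 0, -0.08], [0, 0, 0]], [30, [0, 0, -0.095], [0, 0, 0]], [30, [0, 0, -0.102], [0, 0, 0]], [30, [0, 0, -0.102], [0, 0, 0]]])

```text
time: 12.55
eef_pos: [0.4193, 0.073, 0.0716]
orientation: [[0.011, 1.0, -0.0], [1.0, -0.011, -0.0], [-0.0, -0.0, -1.0]]
wrist_force: [0.7, 0.1, -1.2]
grip_width: 0.545
grasp_force: 30.0
```

Call:
carry_out(rows=[[30, [0, -0.002, 0], [0, 0, 0]], [30, [0, -0.004, 0], [0, 0, 0]], [30, [0, -0.004, 0], [0, 0, 0]], [30, [0, -0.004, -0.002], [0, 0, 0]], [30, [0, -0.004, -0.003], [0, 0, 0]]])

```text
time: 13.05
eef_pos: [0.4189, 0.0697, 0.0698]
orientation: [[0.011, 1.0, 0.001], [1.0, -0.011, 0.0], [0.0, 0.001, -1.0]]
wrist_force: [-2.4, 0.8, 15.1]
grip_width: 0.547
grasp_force: 30.0
```

Call:
carry_out(rows=[[72, [0, 0, 0], [0, 0, 0]], [72, [0, 0, 0], [0, 0, 0]], [72, [0, 0, 0.04], [0, 0, 0]], [72, [0, 0, 0.08], [0, 0, 0]], [72, [0, 0, 0.105], [0, 0, 0]]])

```text
time: 13.55
eef_pos: [0.4195, 0.0697, 0.1765]
orientation: [[0.011, 1.0, 0.004], [1.0, -0.011, 0.001], [0.001, 0.004, -1.0]]
wrist_force: [0.4, 0.2, -0.5]
grip_width: 0.787
grasp_force: 0.0
```

Call:
carry_out(rows=[[60, [0.016, 0.1525, 0], [0, 0, -0.323]], [60, [0.016, 0.1525, 0], [0, 0, -0.323]], [60, [0.016, 0.1525, 0], [0, 0, -0.323]], [60, [0.016, 0.1525, 0], [0, 0, -0.323]], [60, [0.016, 0.1525, 0], [0, 0, -0.323]]])

```text
time: 14.05
eef_pos: [0.4344, 0.2234, 0.1736]
orientation: [[0.176, 0.984, -0.0], [0.984, -0.176, -0.0], [-0.0, -0.0, -1.0]]
wrist_force: [-0.4, -0.9, -0.3]
grip_width: 0.658
grasp_force: 0.0
```

Call:
carry_out(rows=[[60, [0.016, 0.1525, -0.05], [0, 0, 0]], [60, [0.016, 0.1525, -0.05], [0, 0, 0]], [60, [0.016, 0.1525, -0.05], [0, 0, 0]], [60, [0.016, 0.1525, -0.05], [0, 0, 0]], [60, [0.016, 0.1525, -0.05], [0, 0, 0]]])

```text
time: 14.55
eef_pos: [0.4503, 0.3739, 0.1228]
orientation: [[0.179, 0.984, -0.002], [0.984, -0.179, -0.002], [-0.003, -0.001, -1.0]]
wrist_force: [-0.1, -0.5, 0.3]
grip_width: 0.658
grasp_force: 0.0
```

Run:
```python
from h import *
a=ctrl.read_camera("top"); b=ctrl.read_camera("side")
def g(im,c0,r0,w,h,s): return cv2.resize(im[r0:r0+h,c0:c0+w],None,fx=s,fy=s,interpolation=cv2.INTER_CUBIC)
A=g(a,115,190,190,84,4.2); B=g(b,130,70,190,57+5,4.2)
cv2.imwrite("pics/c3.png",np.vstack([A[:,:798],B[:,:798]])[:600]); print(ctrl.get_obs()["eef_pos"],A.shape)
```

```text
[0.45049072 0.37246107 0.12408388] (353, 798, 3)
```

View pics/c3.png

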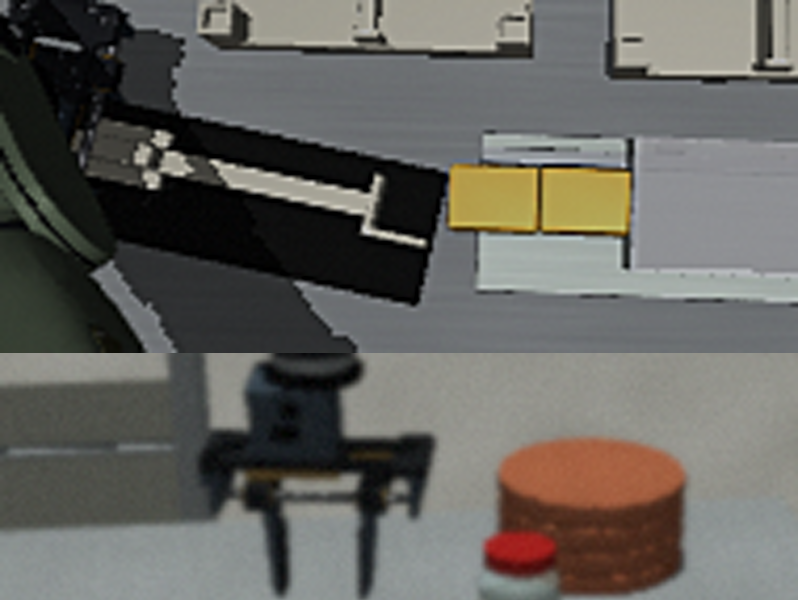

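Call:
carry_out(rows=[[60, [0.001, 0.002, -0.04], [0, 0, 0]], [60, [0.001, 0.002, -0.075], [0, 0, 0]], [60, [0.001, 0.002, -0.09], [0, 0, 0]], [60, [0.001, 0.002, -0.098], [0, 0, 0]], [60, [0.001, 0.002, -0.098], [0, 0, 0]]])

```text
time: 15.15
eef_pos: [0.4516, 0.3749, 0.0261]
orientation: [[0.181, 0.983, -0.001], [0.983, -0.181, -0.001], [-0.001, -0.0, -1.0]]
wrist_force: [-0.1, 0.7, 0.7]
grip_width: 0.659
grasp_force: 0.0
```

Call:
carry_out(rows=[[5, [0, 0, 0], [0, 0, 0]], [5, [0, 0, 0], [0, 0, 0]], [5, [0, 0, 0], [0, 0, 0]], [5, [0, 0, 0], [0, 0, 0]], [5, [0, 0, 0], [0, 0, 0]]])

```text
time: 15.65
eef_pos: [0.4516, 0.3767, 0.0263]
orientation: [[0.179, 0.984, 0.001], [0.984, -0.179, 0.0], [0.0, 0.0, -1.0]]
wrist_force: [0.1, -0.3, 0.5]
grip_width: 0.252
grasp_force: 0.0
```

Call:
carry_out(rows=[[5, [0, 0, 0], [0, 0, 0]], [5, [0, 0, 0], [0, 0, 0]]])

```text
time: 15.85
eef_pos: [0.4516, 0.3767, 0.0262]
orientation: [[0.18, 0.984, 0.0], [0.984, -0.18, 0.0], [0.0, 0.0, -1.0]]
wrist_force: [-0.5, 0.5, 1.6]
grip_width: 0.213
grasp_force: 30.0
```

Call:
carry_out(rows=[[5, [0, 0.005, 0.01], [0, 0, 0]], [5, [0, 0.005, 0.025], [0, 0, 0]], [5, [0, 0.005, 0.036], [0, 0, 0]], [5, [-0.02, 0.005, 0.036], [0, 0, 0.16]], [5, [-0.038, 0.005, 0.036], [0, 0, 0.323]]])

```text
time: 16.35
eef_pos: [0.4133, 0.3819, 0.0627]
orientation: [[0.009, 1.0, 0.001], [1.0, -0.009, 0.001], [0.001, 0.001, -1.0]]
wrist_force: [-0.9, -0.3, -1.9]
grip_width: 0.213
grasp_force: 30.0
```

Call:
carry_out(rows=[[5, [0, 0, 0], [0, 0, 0]], [5, [0, 0, 0], [0, 0, 0]]])

```text
time: 16.55
eef_pos: [0.4139, 0.382, 0.0624]
orientation: [[0.012, 1.0, 0.001], [1.0, -0.012, 0.001], [0.001, 0.001, -1.0]]
wrist_force: [-0.3, -0.1, -1.8]
grip_width: 0.213
grasp_force: 30.0
```

Run:
```python
from h import *
a=ctrl.read_camera("top"); b=ctrl.read_camera("side")
def g(im,c0,r0,w,h,s): return cv2.resize(im[r0:r0+h,c0:c0+w],None,fx=s,fy=s,interpolation=cv2.INTER_CUBIC)
cv2.imwrite("pics/c4.png",np.hstack([g(a,180,205,95,120,5),g(b,170,130,65,120,5)])); print(ctrl.get_obs()["eef_pos"])
```

```text
[0.41446108 0.38197974 0.06224864]
```

View pics/c4.png

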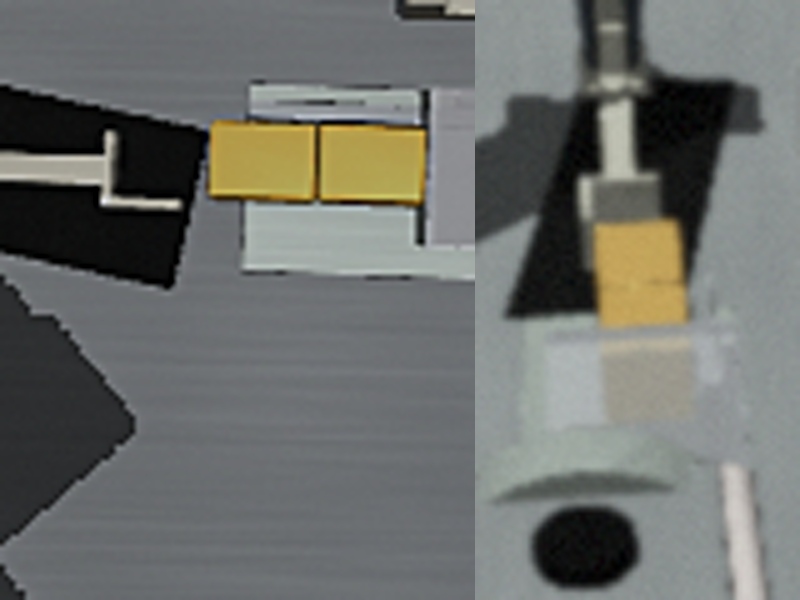

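Run:
```python
from h import *
t=unc([(116,131)],180,205,5)[0]; s=unc([(660-475,176)],170,130,5)[0]
f=lambda p:np.concatenate([proj("top",p/1000)[0]-t,proj("side",p/1000)[0]-s])
r=least_squares(f,[420,160,70]);print(r.x,r.fun)
# expected level: foot corner at TCP y-217, z = 62.3-23+36
t=unc([(181,203)],180,205,5)[0]
g=lambda p:proj("top",np.array([p[0],p[1],75])/1000)[0]-t
print(least_squares(g,[400,110]).x)
for c in [(209,122),(210,196)]:
  t=unc([c],180,205,5)[0]; print(least_squares(lambda p:proj("top",np.array([p[0],p[1],80])/1000)[0]-t,[400,110]).x)
```

```text
[435.23045217 165.18627259  77.40124553] [ 3.48471807e-05 -4.24354803e-03 -4.00906495e-03  5.90473926e-04]
[390.1035677  121.12345975]
[442.40242891 104.90493608]
[394.82446147 102.18636283]
```

Call:
carry_out(rows=[[5, [-0.03, 0, -0.004], [0, 0, 0]], [5, [-0.056, 0, -0.004], [0, 0, 0]], [5, [-0.056, -0.04, -0.004], [0, 0, 0]], [5, [-0.056, -0.08, -0.004], [0, 0, 0]], [5, [-0.056, -0.11, -0.004], [0, 0, 0]]])

```text
time: 17.15
eef_pos: [0.3575, 0.2699, 0.058]
orientation: [[0.012, 1.0, -0.0], [1.0, -0.012, -0.001], [-0.001, -0.0, -1.0]]
wrist_force: [0.9, 0.4, -2.6]
grip_width: 0.216
grasp_force: 30.0
```

Call:
carry_out(rows=[[5, [0, -0.03, 0], [0, 0, 0]], [5, [0, -0.059, 0], [0, 0, 0]], [5, [0, -0.059, 0], [0, 0, 0]], [5, [0.005, -0.059, 0], [0, 0, 0]], [5, [0.01, -0.059, 0], [0, 0, 0]]])

```text
time: 17.65
eef_pos: [0.3691, 0.2135, 0.0583]
orientation: [[0.012, 1.0, 0.002], [1.0, -0.012, 0.001], [0.001, 0.002, -1.0]]
wrist_force: [0.3, -0.6, -2.6]
grip_width: 0.215
grasp_force: 30.0
```

Call:
carry_out(rows=[[5, [0.002, 0, 0], [0, 0, 0]], [5, [0.004, 0, 0], [0, 0, 0]], [5, [0.006, 0, 0], [0, 0, 0]], [5, [0.006, 0, 0], [0, 0, 0]]])

```text
time: 18.05
eef_pos: [0.3733, 0.2128, 0.0578]
orientation: [[0.012, 1.0, -0.001], [1.0, -0.012, 0.0], [0.0, -0.001, -1.0]]
wrist_force: [-0.6, -0.1, -2.6]
grip_width: 0.212
grasp_force: 30.0
```

Call:
carry_out(rows=[[5, [0.001, 0, 0], [0, 0, 0]], [5, [0.002, 0, 0], [0, 0, 0]], [5, [0.003, 0, 0], [0, 0, 0]], [5, [0.003, 0, 0], [0, 0, 0]]])

```text
time: 18.45
eef_pos: [0.3766, 0.2125, 0.058]
orientation: [[0.012, 1.0, 0.0], [1.0, -0.012, -0.0], [-0.0, 0.0, -1.0]]
wrist_force: [-1.4, -0.2, -2.3]
grip_width: 0.214
grasp_force: 30.0
```

Call:
carry_out(rows=[[5, [0.001, 0, 0], [0, 0, 0]], [5, [0.002, 0, 0], [0, 0, 0]], [5, [0.003, 0, 0], [0, 0, 0]], [5, [0.003, 0, 0], [0, 0, 0]]])

```text
time: 18.85
eef_pos: [0.3792, 0.2125, 0.0579]
orientation: [[0.013, 1.0, -0.001], [1.0, -0.013, 0.0], [0.0, -0.001, -1.0]]
wrist_force: [-0.9, 0.5, -2.2]
grip_width: 0.214
grasp_force: 30.1
```

Run:
```python
from h import *
crop("top","t5",195,205,150,75,5.3); print(ctrl.get_obs()["eef_pos"],ctrl.get_obs()["wrist_force"])
```

```text
[0.37920467 0.21254861 0.05786256] [-2.77947417  0.26054764 -1.40530348]
```

View pics/t5.png

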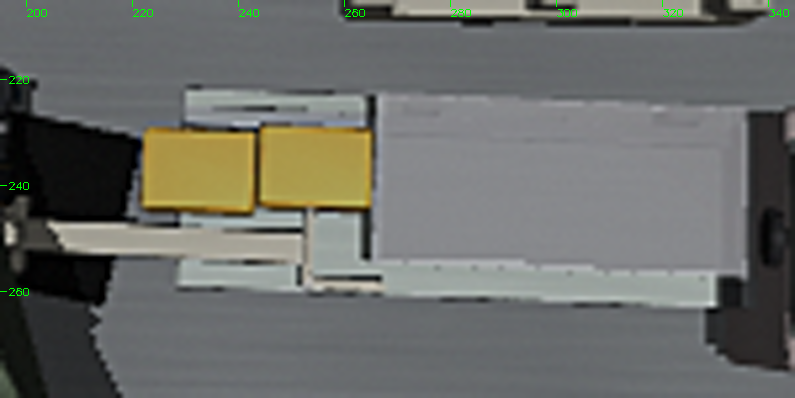

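Call:
carry_out(rows=[[5, [0.0015, 0, 0], [0, 0, 0]], [5, [0.003, 0, 0], [0, 0, 0]], [5, [0.003, 0, 0], [0, 0, 0]], [5, [0.003, 0, 0], [0, 0, 0]]])

```text
time: 19.3
eef_pos: [0.3822, 0.2127, 0.0579]
orientation: [[0.012, 1.0, -0.001], [1.0, -0.012, 0.0], [0.0, -0.001, -1.0]]
wrist_force: [-4.0, 4.6, -2.1]
grip_width: 0.214
grasp_force: 30.4
```

Call:
carry_out(rows=[[5, [0.0015, 0, 0], [0, 0, 0]], [5, [0.003, 0, 0], [0, 0, 0]], [5, [0.003, 0, 0], [0, 0, 0]], [5, [0.003, 0, 0], [0, 0, 0]]])

```text
time: 19.7
eef_pos: [0.3849, 0.2127, 0.0579]
orientation: [[0.013, 1.0, -0.001], [1.0, -0.013, 0.0], [0.0, -0.001, -1.0]]
wrist_force: [-4.4, 3.7, -1.6]
grip_width: 0.211
grasp_force: 30.7
```

Call:
carry_out(rows=[[5, [-0.008, 0, 0], [0, 0, 0]], [5, [-0.018, 0, 0], [0, 0, 0]], [5, [-0.018, 0.035, 0], [0, 0, 0]], [5, [-0.018, 0.071, 0], [0, 0, 0]], [5, [-0.012, 0.071, 0], [0, 0, 0]]])

```text
time: 20.2
eef_pos: [0.3747, 0.2875, 0.0588]
orientation: [[0.006, 1.0, 0.005], [1.0, -0.006, 0.004], [0.004, 0.005, -1.0]]
wrist_force: [-0.6, -0.0, -2.1]
grip_width: 0.212
grasp_force: 30.0
```

Call:
carry_out(rows=[[5, [0.003, 0, 0], [0, 0, 0]], [5, [0.006, 0, 0], [0, 0, 0]], [5, [0.008, 0, 0], [0, 0, 0]], [5, [0.01, 0, 0], [0, 0, 0]], [5, [0.01, 0, 0], [0, 0, 0]]])

```text
time: 20.7
eef_pos: [0.3831, 0.2828, 0.0578]
orientation: [[0.014, 1.0, -0.002], [1.0, -0.014, -0.0], [-0.0, -0.001, -1.0]]
wrist_force: [-2.8, 0.7, -2.8]
grip_width: 0.213
grasp_force: 30.3
```

Call:
carry_out(rows=[[5, [0.001, 0, 0], [0, 0, 0]], [5, [0.002, 0, 0], [0, 0, 0]], [5, [0.003, 0, 0], [0, 0, 0]], [5, [0.003, 0, 0], [0, 0, 0]]])

```text
time: 21.1
eef_pos: [0.3861, 0.2831, 0.0578]
orientation: [[0.012, 1.0, -0.001], [1.0, -0.012, -0.001], [-0.001, -0.001, -1.0]]
wrist_force: [-3.8, 1.4, -1.3]
grip_width: 0.218
grasp_force: 30.8
```

Call:
carry_out(rows=[[5, [-0.01, 0, 0], [0, 0, 0]], [5, [-0.02, 0.03, 0], [0, 0, 0]], [5, [-0.02, 0.07, 0], [0, 0, 0]], [5, [-0.02, 0.1, 0], [0, 0, 0]], [5, [0.01, 0.1, 0], [0, 0, 0]]])

```text
time: 21.6
eef_pos: [0.3957, 0.3878, 0.0586]
orientation: [[0.002, 1.0, 0.004], [1.0, -0.002, 0.003], [0.003, 0.004, -1.0]]
wrist_force: [0.5, -0.6, -2.6]
grip_width: 0.211
grasp_force: 30.0
```

Call:
carry_out(rows=[[5, [0.018, 0, 0], [0, 0, 0]], [5, [0.018, 0, 0], [0, 0, 0]], [5, [0.018, 0, 0], [0, 0, 0]], [5, [0.018, -0.015, 0], [0, 0, 0]], [5, [0.018, -0.03, 0], [0, 0, 0]]])

```text
time: 22.1
eef_pos: [0.4135, 0.3521, 0.0579]
orientation: [[0.01, 1.0, -0.0], [1.0, -0.01, -0.001], [-0.001, -0.0, -1.0]]
wrist_force: [-0.0, 0.2, -2.3]
grip_width: 0.212
grasp_force: 30.0
```

Run:
```python
from h import *
crop("top","t6",175,205,135,75,5.9); print(ctrl.get_obs()["eef_pos"],ctrl.get_obs()["wrist_force"])
```

```text
[0.41279851 0.34925571 0.0577285 ] [-1.09539155 -3.19413403 -2.04301527]
```

View pics/t6.png

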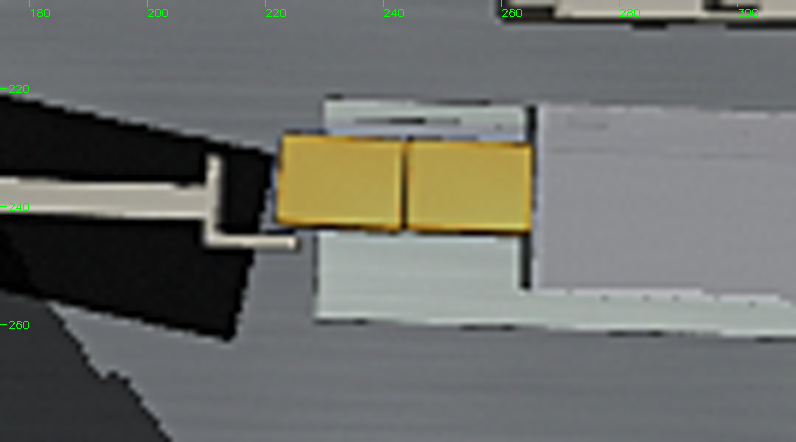

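Call:
carry_out(rows=[[5, [0, -0.02, 0], [0, 0, 0]], [5, [0.003, -0.02, 0], [0, 0, 0]], [5, [0.005, -0.02, 0], [0, 0, 0]], [5, [0.007, -0.02, 0], [0, 0, 0]], [5, [0.007, -0.02, 0], [0, 0, 0]]])

```text
time: 22.65
eef_pos: [0.4216, 0.3337, 0.0579]
orientation: [[0.012, 1.0, -0.001], [1.0, -0.012, -0.0], [-0.0, -0.001, -1.0]]
wrist_force: [-1.8, -0.4, -2.4]
grip_width: 0.21
grasp_force: 30.0
```

Call:
carry_out(rows=[[5, [0.001, 0, 0], [0, 0, 0]], [5, [0.002, 0, 0], [0, 0, 0]], [5, [0.002, 0, 0], [0, 0, 0]]])

```text
time: 22.95
eef_pos: [0.4232, 0.3336, 0.0577]
orientation: [[0.012, 1.0, -0.001], [1.0, -0.012, -0.0], [-0.0, -0.001, -1.0]]
wrist_force: [-1.6, 0.2, -2.1]
grip_width: 0.216
grasp_force: 30.1
```

Call:
carry_out(rows=[[5, [0, -0.008, 0], [0, 0, 0]], [5, [0, -0.016, 0], [0, 0, 0]], [5, [0, -0.024, 0], [0, 0, 0]], [5, [0, -0.032, 0], [0, 0, 0]], [5, [0, -0.04, 0], [0, 0, 0]]])

```text
time: 23.45
eef_pos: [0.4234, 0.2934, 0.0582]
orientation: [[0.013, 1.0, 0.0], [1.0, -0.013, 0.002], [0.002, 0.0, -1.0]]
wrist_force: [-2.7, 3.9, -3.1]
grip_width: 0.214
grasp_force: 30.2
```

Call:
carry_out(rows=[[5, [0, -0.01, 0], [0, 0, 0]], [5, [0, -0.02, 0], [0, 0, 0]], [5, [-0.0005, -0.03, 0], [0, 0, 0]], [5, [-0.0005, -0.04, 0], [0, 0, 0]], [5, [-0.0005, -0.05, 0], [0, 0, 0]]])

```text
time: 23.95
eef_pos: [0.4227, 0.2431, 0.0581]
orientation: [[0.013, 1.0, -0.0], [1.0, -0.013, 0.001], [0.001, -0.0, -1.0]]
wrist_force: [-2.8, 3.9, -2.5]
grip_width: 0.217
grasp_force: 30.2
```

Run:
```python
from h import *
a=ctrl.read_camera("top"); b=ctrl.read_camera("side")
def g(im,c0,r0,w,h,s): return cv2.resize(im[r0:r0+h,c0:c0+w],None,fx=s,fy=s,interpolation=cv2.INTER_CUBIC)
cv2.imwrite("pics/c7.png",np.hstack([g(a,215,205,125,100,4),g(b,165,150,70,100,4)])); print(ctrl.get_obs()["eef_pos"],ctrl.get_obs()["wrist_force"])
```

```text
[0.42215749 0.24173245 0.05790847] [-3.68201346 -0.78637683 -1.10683965]
```

View pics/c7.png

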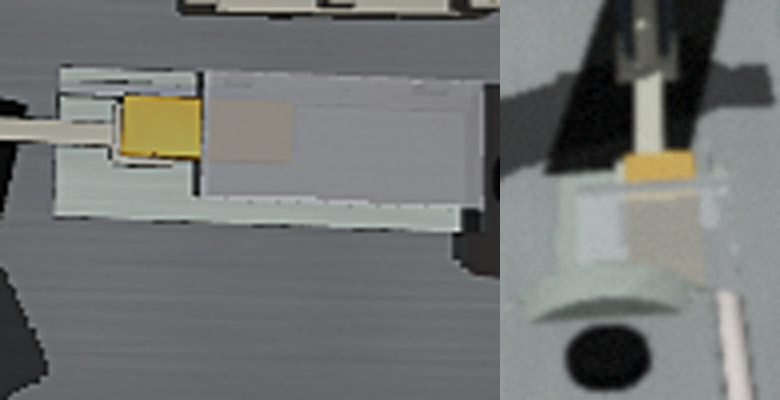

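Call:
carry_out(rows=[[5, [0, -0.01, 0], [0, 0, 0]], [5, [0, -0.02, 0], [0, 0, 0]], [5, [-0.0006, -0.03, 0], [0, 0, 0]], [5, [-0.0006, -0.04, 0], [0, 0, 0]], [5, [-0.0006, -0.05, 0], [0, 0, 0]]])

```text
time: 24.55
eef_pos: [0.4222, 0.1937, 0.0581]
orientation: [[0.012, 1.0, -0.0], [1.0, -0.012, 0.001], [0.001, -0.0, -1.0]]
wrist_force: [-2.8, 4.0, -3.0]
grip_width: 0.214
grasp_force: 30.2
```

Call:
carry_out(rows=[[5, [0, -0.01, 0], [0, 0, 0]], [5, [0, -0.02, 0], [0, 0, 0]], [5, [-0.0006, -0.03, 0], [0, 0, 0]], [5, [-0.0006, -0.04, 0], [0, 0, 0]], [5, [-0.0006, -0.05, 0], [0, 0, 0]]])

```text
time: 25.05
eef_pos: [0.4213, 0.1435, 0.058]
orientation: [[0.013, 1.0, -0.001], [1.0, -0.013, 0.001], [0.001, -0.001, -1.0]]
wrist_force: [-3.8, 6.0, -2.7]
grip_width: 0.211
grasp_force: 30.2
```

Call:
carry_out(rows=[[5, [0, -0.008, 0], [0, 0, 0]], [5, [0, -0.016, 0], [0, 0, 0]], [5, [-0.0005, -0.024, 0], [0, 0, 0]], [5, [-0.0005, -0.032, 0], [0, 0, 0]], [5, [-0.0005, -0.035, 0], [0, 0, 0]]])

```text
time: 25.55
eef_pos: [0.4206, 0.1082, 0.0579]
orientation: [[0.013, 1.0, -0.001], [1.0, -0.013, 0.0], [0.0, -0.001, -1.0]]
wrist_force: [-2.9, 4.3, -2.3]
grip_width: 0.212
grasp_force: 30.2
```

Call:
carry_out(rows=[[5, [0, -0.002, 0], [0, 0, 0]], [5, [0, -0.004, 0], [0, 0, 0]], [5, [0, -0.004, 0], [0, 0, 0]]])

```text
time: 25.85
eef_pos: [0.4208, 0.1045, 0.0579]
orientation: [[0.012, 1.0, -0.001], [1.0, -0.012, 0.0], [-0.0, -0.001, -1.0]]
wrist_force: [-3.0, 3.6, -2.3]
grip_width: 0.213
grasp_force: 30.2
```

Call:
carry_out(rows=[[5, [0, -0.002, 0], [0, 0, 0]], [5, [0, -0.004, 0], [0, 0, 0]], [5, [0, -0.004, 0], [0, 0, 0]]])

```text
time: 26.15
eef_pos: [0.4209, 0.1006, 0.0579]
orientation: [[0.012, 1.0, -0.001], [1.0, -0.012, 0.0], [0.0, -0.001, -1.0]]
wrist_force: [-2.6, 3.8, -2.8]
grip_width: 0.213
grasp_force: 30.2
```

Call:
carry_out(rows=[[5, [0, -0.001, 0], [0, 0, 0]], [5, [0, -0.002, 0], [0, 0, 0]], [5, [0, -0.003, 0], [0, 0, 0]], [5, [0, -0.003, 0], [0, 0, 0]]])

```text
time: 26.55
eef_pos: [0.421, 0.0977, 0.0579]
orientation: [[0.012, 1.0, -0.001], [1.0, -0.012, 0.0], [0.0, -0.001, -1.0]]
wrist_force: [-3.6, 4.2, -2.6]
grip_width: 0.216
grasp_force: 30.2
```

Call:
carry_out(rows=[[5, [0, -0.001, 0], [0, 0, 0]], [5, [0, -0.002, 0], [0, 0, 0]], [5, [0, -0.002, 0], [0, 0, 0]]])

```text
time: 26.85
eef_pos: [0.421, 0.0957, 0.0579]
orientation: [[0.012, 1.0, -0.001], [1.0, -0.012, 0.0], [0.0, -0.001, -1.0]]
wrist_force: [-4.3, 4.0, -2.7]
grip_width: 0.213
grasp_force: 30.2
```

Call:
carry_out(rows=[[5, [0, -0.001, 0], [0, 0, 0]], [5, [0, -0.002, 0], [0, 0, 0]], [5, [0, -0.002, 0], [0, 0, 0]]])

```text
time: 27.15
eef_pos: [0.4209, 0.0937, 0.0579]
orientation: [[0.012, 1.0, -0.001], [1.0, -0.012, 0.0], [0.0, -0.001, -1.0]]
wrist_force: [-3.0, 3.5, -1.8]
grip_width: 0.212
grasp_force: 30.2
```

Call:
carry_out(rows=[[5, [0, -0.001, 0], [0, 0, 0]], [5, [0, -0.002, 0], [0, 0, 0]], [5, [0, -0.002, 0], [0, 0, 0]]])

```text
time: 27.45
eef_pos: [0.4211, 0.0928, 0.058]
orientation: [[0.013, 1.0, -0.0], [1.0, -0.013, 0.002], [0.002, -0.0, -1.0]]
wrist_force: [-3.9, 8.2, -2.3]
grip_width: 0.215
grasp_force: 30.2
```

Call:
carry_out(rows=[[5, [0, -0.001, 0], [0, 0, 0]], [5, [0, -0.002, 0], [0, 0, 0]], [5, [0, -0.002, 0], [0, 0, 0]]])

```text
time: 27.75
eef_pos: [0.4214, 0.0926, 0.0581]
orientation: [[0.016, 1.0, 0.0], [1.0, -0.016, 0.006], [0.006, 0.0, -1.0]]
wrist_force: [-4.2, 18.2, -3.3]
grip_width: 0.213
grasp_force: 30.2
```

Run:
```python
from h import *
crop("top","t8",225,205,125,75,6.3); o=ctrl.get_obs();print(o["eef_pos"],o["wrist_force"])
f=np.array([422.4,-36.8,0]); a=np.radians(-.7); R=np.array([[np.cos(a),-np.sin(a),0],[np.sin(a),np.cos(a),0],[0,0,1]])
for p in [(-25,-225,80),(25,-225,80),(25,-85,80),(-25,-85,80),(-25,-155,80)]: print(p,proj("top",(R@np.array(p)+f)/1000)[0].round(1))
```

```text
[0.42140876 0.09258948 0.05810573] [-4.33584158 18.11232538 -2.62208199]
(-25, -225, 80) [334.2 246.8]
(25, -225, 80) [334.1 231.3]
(25, -85, 80) [291.2 229.6]
(-25, -85, 80) [290.9 245.1]
(-25, -155, 80) [312.6 245.9]
```

View pics/t8.png

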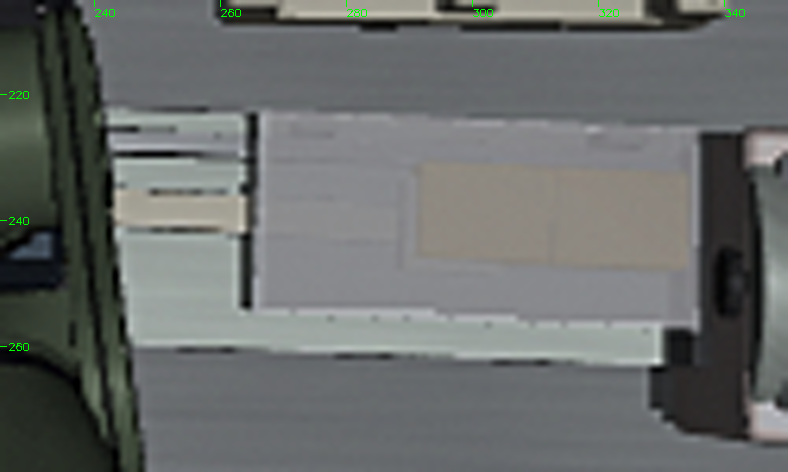

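Run:
```python
from h import *
f=np.array([422.4,-36.8,0]); a=np.radians(-.7); R=np.array([[np.cos(a),-np.sin(a),0],[np.sin(a),np.cos(a),0],[0,0,1]])
for p in [(25,30,52),(25,30,30),(37,30,52),(37,30,30),(50,30,30),(-75,30,30),(25,72,80),(25,2,80),(-25,72,80),(-25,2,80)]: print(p,proj("top",(R@np.array(p)+f)/1000)[0].round(1))
im=ctrl.read_camera("top"); print(im[218:264,254].mean(1).astype(int)); print(im[222:252,310].astype(int)[:,0], im[222:252,325].astype(int)[:,0])
```

```text
(25, 30, 52) [255.8 229. ]
(25, 30, 30) [255.8 229.6]
(37, 30, 52) [256.  225.4]
(37, 30, 30) [255.9 226.1]
(50, 30, 30) [256.  222.3]
(-75, 30, 30) [254.6 259.6]
(25, 72, 80) [243.  227.8]
(25, 2, 80) [264.5 228.6]
(-25, 72, 80) [242.3 243.3]
(-25, 2, 80) [264.  244.1]
[106 107 109 108  69 157 154 153 142 138 158  45 166 152 151 156 163 109
 159 158 157 162 179  61 164 157 153 155 156 157 155 157 160 164 159 158
 159 159 162 162 159 177  59 107 106 109]
[112 103 150 139 138 138 140 138 139 128 127 128 129 130 130 129 128 128
 129 128 129 129 129 129 125 137 141 140 141 141] [111 108 103 137 135 133 123 136 136 137 125 126 127 126 127 126 128 128
 127 127 128 130 129 129 129 123 143 141 141 140]
```

Call:
carry_out(rows=[[5, [0, 0.003, 0], [0, 0, 0]], [5, [-0.004, 0.006, 0], [0, 0, 0]], [5, [-0.006, 0.02, 0], [0, 0, 0]], [5, [-0.006, 0.04, 0], [0, 0, 0]], [5, [-0.006, 0.06, 0], [0, 0, 0]]])

```text
time: 28.35
eef_pos: [0.4168, 0.1498, 0.0584]
orientation: [[0.009, 1.0, 0.004], [1.0, -0.009, -0.001], [-0.001, 0.004, -1.0]]
wrist_force: [0.2, 0.1, -1.8]
grip_width: 0.213
grasp_force: 30.0
```

Call:
carry_out(rows=[[5, [0, 0.04, 0], [0, 0, 0]], [5, [0, 0.08, 0], [0, 0, 0]], [5, [0, 0.12, 0], [0, 0, 0]], [5, [0, 0.15, 0], [0, 0, 0]], [5, [0, 0.18, 0], [0, 0, 0]]])

```text
time: 28.85
eef_pos: [0.4166, 0.3313, 0.0583]
orientation: [[0.008, 1.0, 0.004], [1.0, -0.008, 0.0], [0.0, 0.004, -1.0]]
wrist_force: [0.7, -0.8, -1.5]
grip_width: 0.218
grasp_force: 30.0
```

Call:
carry_out(rows=[[5, [0, 0.03, 0], [0, 0, 0]], [5, [0, 0.045, 0], [0, 0, 0]], [5, [0.018, 0.045, 0], [0, 0, -0.16]], [5, [0.036, 0.045, 0], [0, 0, -0.32]], [5, [0.036, 0.045, 0], [0, 0, -0.32]]])

```text
time: 29.35
eef_pos: [0.4542, 0.3745, 0.0582]
orientation: [[0.178, 0.984, 0.004], [0.984, -0.178, 0.001], [0.001, 0.004, -1.0]]
wrist_force: [-1.0, -0.1, -1.6]
grip_width: 0.212
grasp_force: 30.0
```

Run:
```python
from h import *
a=ctrl.read_camera("top"); b=ctrl.read_camera("side")
def g(im,c0,r0,w,h,s): return cv2.resize(im[r0:r0+h,c0:c0+w],None,fx=s,fy=s,interpolation=cv2.INTER_CUBIC)
A=g(a,115,150,230,110,3.4); B=g(b,160,100,230,66,3.4)
cv2.imwrite("pics/c9.png",np.vstack([A,B])); print(ctrl.get_obs()["eef_pos"],A.shape)
```

```text
[0.4514357  0.37375602 0.05780896] (374, 782, 3)
```

View pics/c9.png

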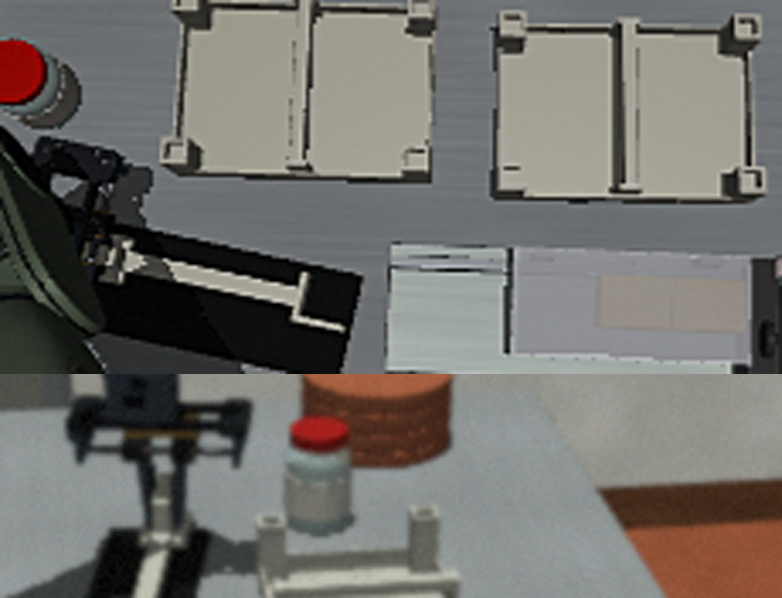

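Call:
carry_out(rows=[[5, [-0.005, 0.015, 0], [0, 0, 0]], [5, [-0.005, 0.015, -0.015], [0, 0, 0]], [5, [-0.005, 0.015, -0.025], [0, 0, 0]], [5, [-0.005, 0.015, -0.03], [0, 0, 0]], [5, [-0.005, 0.015, -0.031], [0, 0, 0]]])

```text
time: 29.95
eef_pos: [0.4455, 0.3894, 0.0263]
orientation: [[0.178, 0.984, -0.001], [0.984, -0.178, -0.001], [-0.001, -0.001, -1.0]]
wrist_force: [0.5, -1.3, -1.5]
grip_width: 0.216
grasp_force: 30.0
```

Call:
carry_out(rows=[[5, [0, 0, -0.001], [0, 0, 0]], [5, [0, 0, -0.001], [0, 0, 0]]])

```text
time: 30.15
eef_pos: [0.4464, 0.3896, 0.0263]
orientation: [[0.178, 0.984, 0.0], [0.984, -0.178, 0.0], [0.0, 0.0, -1.0]]
wrist_force: [-0.3, 0.0, -2.0]
grip_width: 0.208
grasp_force: 30.0
```

Call:
carry_out(rows=[[5, [0, 0, -0.001], [0, 0, 0]], [5, [0, 0, -0.001], [0, 0, 0]], [5, [0, 0, -0.001], [0, 0, 0]]])

```text
time: 30.45
eef_pos: [0.4465, 0.3897, 0.0262]
orientation: [[0.178, 0.984, 0.001], [0.984, -0.178, 0.001], [0.001, 0.001, -1.0]]
wrist_force: [-2.3, -0.8, 6.0]
grip_width: 0.215
grasp_force: 30.0
```

Call:
carry_out(rows=[[5, [0, 0, -0.001], [0, 0, 0]], [5, [0, 0, -0.001], [0, 0, 0]], [5, [0, 0, -0.001], [0, 0, 0]]])

```text
time: 30.75
eef_pos: [0.4466, 0.3897, 0.0262]
orientation: [[0.178, 0.984, 0.001], [0.984, -0.178, 0.001], [0.001, 0.001, -1.0]]
wrist_force: [-3.3, -2.1, 11.4]
grip_width: 0.213
grasp_force: 30.0
```

Call:
carry_out(rows=[[60, [0, 0, 0.001], [0, 0, 0]], [60, [0, 0, 0.001], [0, 0, 0]], [60, [0, 0, 0.03], [0, 0, 0]], [60, [0, 0, 0.08], [0, 0, 0]], [60, [0, 0, 0.13], [0, 0, 0]]])

```text
time: 31.25
eef_pos: [0.4461, 0.3892, 0.1545]
orientation: [[0.178, 0.984, -0.001], [0.984, -0.178, -0.001], [-0.002, -0.001, -1.0]]
wrist_force: [0.2, 1.0, 0.1]
grip_width: 0.62
grasp_force: 0.0
```

Call:
carry_out(rows=[[60, [0.042, -0.135, 0.03], [0, 0, 0.844]], [60, [0.042, -0.135, 0.03], [0, 0, 0.844]], [60, [0.042, -0.135, 0.03], [0, 0, 0.844]], [60, [0.042, -0.135, 0.03], [0, 0, 0.844]]])

```text
time: 31.65
eef_pos: [0.4901, 0.2508, 0.1853]
orientation: [[-0.258, 0.966, 0.003], [0.966, 0.258, -0.001], [-0.001, 0.003, -1.0]]
wrist_force: [0.5, 0.9, 0.4]
grip_width: 0.658
grasp_force: 0.0
```

Call:
carry_out(rows=[[60, [0.042, -0.135, 0], [0, 0, 0.844]], [60, [0.042, -0.135, 0], [0, 0, 0.844]], [60, [0.042, -0.135, 0], [0, 0, 0.844]], [60, [0.042, -0.135, 0], [0, 0, 0.844]]])

```text
time: 32.05
eef_pos: [0.5316, 0.1161, 0.1836]
orientation: [[-0.646, 0.763, 0.001], [0.763, 0.646, -0.001], [-0.001, -0.0, -1.0]]
wrist_force: [0.0, 1.8, 0.1]
grip_width: 0.66
grasp_force: 0.0
```

Call:
carry_out(rows=[[60, [0.042, -0.135, 0], [0, 0, 0.844]], [60, [0.042, -0.135, 0], [0, 0, 0.844]], [60, [0.042, -0.135, 0], [0, 0, 0.844]], [60, [0.042, -0.135, 0], [0, 0, 0.844]]])

```text
time: 32.45
eef_pos: [0.574, -0.0193, 0.1834]
orientation: [[-0.91, 0.414, 0.001], [0.414, 0.91, -0.002], [-0.002, -0.001, -1.0]]
wrist_force: [0.0, 0.5, -0.2]
grip_width: 0.657
grasp_force: 0.0
```

Call:
carry_out(rows=[[60, [0.042, -0.135, 0], [0, 0, 0.844]], [60, [0.042, -0.135, 0], [0, 0, 0.844]], [60, [0.042, -0.135, 0], [0, 0, 0.844]], [60, [0.042, -0.135, 0], [0, 0, 0.844]], [60, [0.042, -0.135, 0], [0, 0, 0.844]]])

```text
time: 32.95
eef_pos: [0.6144, -0.15, 0.1831]
orientation: [[-1.0, -0.014, -0.001], [-0.014, 1.0, 0.001], [0.001, 0.001, -1.0]]
wrist_force: [0.3, 0.1, 0.1]
grip_width: 0.66
grasp_force: 0.0
```

Run:
```python
from h import *
crop("top","t10",115,140,230,125,3.45); print(ctrl.get_obs()["eef_pos"])
```

```text
[ 0.614127   -0.1491175   0.18334678]
```

View pics/t10.png

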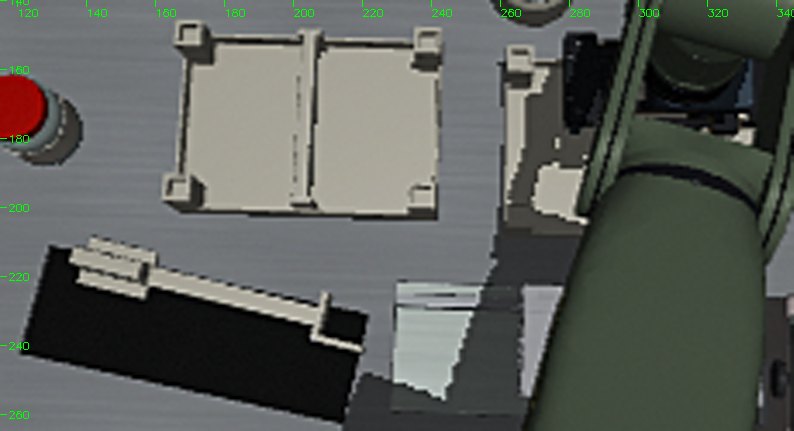

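Call:
carry_out(rows=[[60, [0, -0.001, -0.045], [0, 0, 0]], [60, [0, -0.001, -0.09], [0, 0, 0]], [60, [0, -0.001, -0.115], [0, 0, 0]], [60, [0, -0.001, -0.125], [0, 0, 0]], [60, [0, -0.001, -0.125], [0, 0, 0]]])

```text
time: 33.5
eef_pos: [0.6137, -0.1497, 0.058]
orientation: [[-1.0, -0.019, -0.002], [-0.019, 1.0, 0.001], [0.002, 0.001, -1.0]]
wrist_force: [0.1, 0.1, 0.5]
grip_width: 0.657
grasp_force: 0.0
```

Call:
carry_out(rows=[[2, [0, 0, 0], [0, 0, 0]], [2, [0, 0, 0], [0, 0, 0]], [2, [0, 0, 0], [0, 0, 0]], [2, [0, 0, 0], [0, 0, 0]], [2, [0, 0, 0], [0, 0, 0]]])

```text
time: 34.0
eef_pos: [0.6145, -0.1516, 0.0595]
orientation: [[-1.0, -0.018, 0.001], [-0.018, 1.0, -0.0], [-0.001, -0.0, -1.0]]
wrist_force: [-0.8, -0.6, -0.6]
grip_width: 0.251
grasp_force: 0.0
```

Call:
carry_out(rows=[[2, [0, 0, 0], [0, 0, 0]], [2, [0, 0, 0], [0, 0, 0]], [2, [0, 0, 0], [0, 0, 0]]])

```text
time: 34.3
eef_pos: [0.6144, -0.1511, 0.0592]
orientation: [[-1.0, -0.017, 0.0], [-0.017, 1.0, 0.001], [-0.0, 0.001, -1.0]]
wrist_force: [-0.9, 1.9, 3.1]
grip_width: 0.153
grasp_force: 30.0
```

Call:
carry_out(rows=[[2, [0, 0, 0.015], [0, 0, 0]], [2, [0, 0, 0.04], [0, 0, 0]], [2, [0, 0, 0.07], [0, 0, 0]], [2, [0, 0, 0.1], [0, 0, 0]], [2, [0, 0, 0.12], [0, 0, 0]]])

```text
time: 34.8
eef_pos: [0.6144, -0.1518, 0.1801]
orientation: [[-1.0, -0.018, 0.001], [-0.018, 1.0, -0.001], [-0.001, -0.001, -1.0]]
wrist_force: [0.6, -0.2, -3.6]
grip_width: 0.15
grasp_force: 30.0
```

Call:
carry_out(rows=[[2, [0.002, 0.03, 0], [0, 0, -0.02]], [2, [0.004, 0.07, 0], [0, 0, -0.043]], [2, [0.006, 0.11, 0], [0, 0, -0.043]], [2, [0.007, 0.15, 0], [0, 0, -0.043]], [2, [0.008, 0.18, 0], [0, 0, -0.043]]])

```text
time: 35.3
eef_pos: [0.6215, 0.0306, 0.1776]
orientation: [[-1.0, 0.004, -0.002], [0.004, 1.0, 0.0], [0.002, 0.0, -1.0]]
wrist_force: [0.5, -0.8, -4.9]
grip_width: 0.153
grasp_force: 30.0
```

Call:
carry_out(rows=[[2, [0.002, 0.04, 0], [0, 0, 0]], [2, [0.004, 0.08, 0], [0, 0, 0]], [2, [0.005, 0.12, 0], [0, 0, 0]], [2, [0.0055, 0.144, 0], [0, 0, 0]], [2, [0.0055, 0.144, 0], [0, 0, 0]]])

```text
time: 35.8
eef_pos: [0.6271, 0.1758, 0.1773]
orientation: [[-1.0, 0.001, -0.002], [0.001, 1.0, 0.001], [0.002, 0.001, -1.0]]
wrist_force: [-0.2, -0.0, -4.3]
grip_width: 0.151
grasp_force: 30.0
```

Call:
carry_out(rows=[[2, [0, 0, 0], [0, 0, 0]], [2, [0, 0, 0], [0, 0, 0]]])

```text
time: 36.0
eef_pos: [0.6275, 0.1714, 0.1781]
orientation: [[-1.0, 0.005, -0.002], [0.005, 1.0, -0.001], [0.002, -0.001, -1.0]]
wrist_force: [0.6, -0.3, -3.5]
grip_width: 0.158
grasp_force: 30.0
```

Run:
```python
from h import *
a=ctrl.read_camera("top"); b=ctrl.read_camera("side")
def g(im,c0,r0,w,h,s): return cv2.resize(im[r0:r0+h,c0:c0+w],None,fx=s,fy=s,interpolation=cv2.INTER_CUBIC)
A=g(a,150,130,100,80,4.5); B=g(b,225,80,90,120,4.5)
C=np.zeros((540,855,3),np.uint8); C[:360,:450]=A; C[:540,450:]=B
cv2.imwrite("pics/c11.png",C[:,:855][:, :800]); print(ctrl.get_obs()["eef_pos"])
```

```text
[0.6277803  0.17125966 0.17864141]
```

View pics/c11.png

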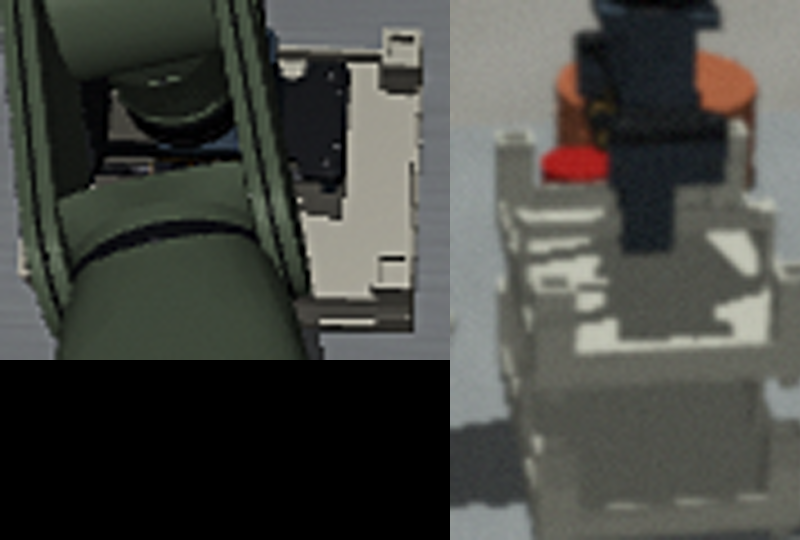

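I've now viewed 16 pictures, which is over the limit of 14. I'll view no more and will work from the points I've already read and from numeric image code.

Run:
```python
from h import *
c=lambda x,y:(77*x,117*y,82)
T=[(c(1,-1),(402,47)),(c(-1,-1),(394,272))]; S=[(c(-1,-1),(553,278)),(c(-1,1),(514,135)),(c(1,1),(737,125)),(c(1,-1),(795,268))]
o=[("top",m,unc([p],150,130,4.5)[0]) for m,p in T]+[("side",m,unc([(p[0]-450,p[1])],225,80,4.5)[0]) for m,p in S]
print(fit(o,[627,172,119,0])); print(ctrl.get_obs()["eef_pos"],ctrl.get_obs()["orientation"][:,1])
```

```text
(array([627.6, 169.4, 123.4,  -0.9]), array([0.4, 0.4, 0.3, 0.7, 1.5, 0.2]))
[0.6277803  0.17125966 0.17864141] [ 6.11709043e-03  9.99981161e-01 -5.08523006e-04]
```

Call:
carry_out(rows=[[2, [0, 0.003, 0], [0, 0, 0.01]], [2, [0, 0.003, -0.012], [0, 0, 0.01]], [2, [0, 0.003, -0.024], [0, 0, 0.01]], [2, [0, 0.003, -0.034], [0, 0, 0.01]], [2, [0, 0.003, -0.034], [0, 0, 0.01]]])

```text
time: 36.6
eef_pos: [0.6267, 0.1752, 0.1423]
orientation: [[-1.0, -0.0, -0.004], [-0.0, 1.0, -0.001], [0.004, -0.001, -1.0]]
wrist_force: [-0.0, -0.5, -4.2]
grip_width: 0.151
grasp_force: 30.0
```

Call:
carry_out(rows=[[2, [0, 0, -0.002], [0, 0, 0]], [2, [0, 0, -0.004], [0, 0, 0]], [2, [0, 0, -0.005], [0, 0, 0]], [2, [0, 0, -0.006], [0, 0, 0]], [2, [0, 0, -0.006], [0, 0, 0]]])

```text
time: 37.1
eef_pos: [0.6278, 0.1756, 0.139]
orientation: [[-1.0, -0.001, 0.0], [-0.001, 1.0, 0.0], [-0.0, 0.0, -1.0]]
wrist_force: [0.8, -0.0, -4.3]
grip_width: 0.153
grasp_force: 30.0
```

Call:
carry_out(rows=[[2, [0, 0, -0.001], [0, 0, 0]], [2, [0, 0, -0.002], [0, 0, 0]], [2, [0, 0, -0.003], [0, 0, 0]], [2, [0, 0, -0.003], [0, 0, 0]]])

```text
time: 37.5
eef_pos: [0.6277, 0.1755, 0.1358]
orientation: [[-1.0, -0.001, -0.0], [-0.001, 1.0, 0.0], [0.0, 0.0, -1.0]]
wrist_force: [0.1, 0.6, -3.8]
grip_width: 0.148
grasp_force: 30.0
```

Call:
carry_out(rows=[[2, [0, 0, -0.001], [0, 0, 0]], [2, [0, 0, -0.002], [0, 0, 0]], [2, [0, 0, -0.003], [0, 0, 0]], [2, [0, 0, -0.003], [0, 0, 0]]])

```text
time: 37.9
eef_pos: [0.6277, 0.1755, 0.1327]
orientation: [[-1.0, -0.001, -0.0], [-0.001, 1.0, 0.0], [0.0, 0.0, -1.0]]
wrist_force: [-0.7, -0.5, -3.6]
grip_width: 0.153
grasp_force: 30.0
```

Going in freely; down to seating.

Call:
carry_out(rows=[[2, [0, 0, -0.001], [0, 0, 0]], [2, [0, 0, -0.002], [0, 0, 0]], [2, [0, 0, -0.003], [0, 0, 0]], [2, [0, 0, -0.003], [0, 0, 0]]])

```text
time: 38.3
eef_pos: [0.6277, 0.1755, 0.1297]
orientation: [[-1.0, -0.001, -0.0], [-0.001, 1.0, -0.0], [0.0, -0.0, -1.0]]
wrist_force: [-0.1, -0.4, -3.2]
grip_width: 0.152
grasp_force: 30.0
```

Call:
carry_out(rows=[[2, [0, 0, -0.001], [0, 0, 0]], [2, [0, 0, -0.001], [0, 0, 0]], [2, [0, 0, -0.001], [0, 0, 0]]])

```text
time: 38.6
eef_pos: [0.6279, 0.1756, 0.1292]
orientation: [[-1.0, -0.001, 0.0], [-0.001, 1.0, 0.0], [-0.0, 0.0, -1.0]]
wrist_force: [-1.5, -0.5, -1.7]
grip_width: 0.153
grasp_force: 30.0
```

Call:
carry_out(rows=[[2, [0, 0, -0.001], [0, 0, 0]], [2, [0, 0, -0.001], [0, 0, 0]], [2, [0, 0, -0.001], [0, 0, 0]]])

```text
time: 38.9
eef_pos: [0.628, 0.1756, 0.1292]
orientation: [[-1.0, -0.001, 0.001], [-0.001, 1.0, 0.0], [-0.001, 0.0, -1.0]]
wrist_force: [-2.4, -1.2, 5.8]
grip_width: 0.149
grasp_force: 30.0
```

Call:
carry_out(rows=[[60, [0, 0, 0], [0, 0, 0]], [60, [0, 0, 0], [0, 0, 0]], [60, [0, 0, 0], [0, 0, 0]], [60, [0, 0, 0.03], [0, 0, 0]], [60, [0, 0, 0.07], [0, 0, 0]]])

```text
time: 39.4
eef_pos: [0.6266, 0.1752, 0.196]
orientation: [[-1.0, -0.001, -0.006], [-0.001, 1.0, -0.001], [0.006, -0.001, -1.0]]
wrist_force: [1.5, -0.6, 0.8]
grip_width: 0.556
grasp_force: 0.0
```

Call:
carry_out(rows=[[60, [0, 0, 0.04], [0, 0, 0]], [60, [-0.02, -0.03, 0.04], [0, 0, 0]], [60, [-0.04, -0.07, 0.04], [0, 0, 0]], [60, [-0.06, -0.11, 0.04], [0, 0, -0.4]], [60, [-0.07, -0.14, 0.04], [0, 0, -0.8]]])

```text
time: 39.9
eef_pos: [0.5562, 0.0338, 0.238]
orientation: [[-0.954, 0.301, -0.0], [0.301, 0.954, -0.0], [0.0, -0.001, -1.0]]
wrist_force: [0.7, 0.4, -0.5]
grip_width: 0.658
grasp_force: 0.0
```

Call:
carry_out(rows=[[60, [-0.06, -0.1, 0], [0, 0, -0.9]], [60, [-0.06, -0.1, 0], [0, 0, -0.9]], [60, [-0.06, -0.1, 0], [0, 0, -0.9]], [60, [-0.06, -0.1, 0], [0, 0, -0.9]], [60, [-0.06, -0.1, 0], [0, 0, -0.9]]])

```text
time: 40.4
eef_pos: [0.4983, -0.0643, 0.2381]
orientation: [[-0.718, 0.696, 0.001], [0.696, 0.718, 0.001], [-0.0, 0.001, -1.0]]
wrist_force: [0.3, 0.8, -0.1]
grip_width: 0.658
grasp_force: 0.0
```

```bash
cat > stick.py <<'E'
from h import *
from scipy.optimize import minimize
C=[((-35,9,52),(72,251)),((35,9,52),(148,268)),((-35,-9,52),(68,262)),((35,-9,52),(143,280)),((215,24,36),(331,294)),((260,-18,36),(363,345)),((209,-24,36),(311,339))]
p,e=fit([("top",m,unc([q],115,140,3.45)[0]) for m,q in C],[470,375,3,-100],freez=3); print("clicks",p,e)
boxes=[(-35,209,-10,10,0,16),(-35,35,-9,9,16,52),(-35,35,-24,24,0,8),(209,215,-24,24,0,36),(209,260,-24,-18,0,36)]
im=ctrl.read_camera("top"); cv2.imwrite("pics/last.png",im)
g=cv2.resize(im[195:270,115:235],None,fx=4,fy=4,interpolation=cv2.INTER_LINEAR).astype(np.float32)
g=g.mean(2)/255
def mask(q):
    a=np.radians(q[2]);R=np.array([[np.cos(a),-np.sin(a)],[np.sin(a),np.cos(a)]]); M=np.zeros(g.shape,np.uint8)
    for b in boxes:
        P=np.array([(x,y,z) for x in b[:2] for y in b[2:4] for z in b[4:]],float); P[:,:2]=P[:,:2]@R.T+q[:2]; P[:,2]+=3
        u=(proj("top",P/1000)-[115,195]+.5)*4-.5
        cv2.fillConvexPoly(M,cv2.convexHull(np.round(u*16).astype(np.int32)),1,shift=4)
    return M
def cost(q):
    M=mask(q); D=cv2.dilate(M,np.ones((13,13)))-cv2.dilate(M,np.ones((3,3)))
    return g[D>0].mean()-g[M>0].mean()
best=min((minimize(cost,np.array([p[0]+dx,p[1]+dy,p[3]+da]),method="Nelder-Mead",options=dict(initial_simplex=[[p[0]+dx,p[1]+dy,p[3]+da],[p[0]+dx+8,p[1]+dy,p[3]+da],[p[0]+dx,p[1]+dy+8,p[3]+da],[p[0]+dx,p[1]+dy,p[3]+da+3]])) for dx in(-12,0,12) for dy in(-10,0,10) for da in(-2,2)),key=lambda r:r.fun)
print("mask",best.x.round(1),best.fun, "at clicks",cost(p[[0,1,3]]))
E
python3 stick.py
```

```text
clicks [ 479.9  360.9    3.  -101.7] [1.  1.2 1.  1.2 0.3 0.6 0.4]
mask [ 483.2  365.8 -102.2] -0.3304938077926636 at clicks -0.30181372
```

Call:
carry_out(rows=[[60, [-0.005, 0.143, 0], [0, 0, -0.646]], [60, [-0.005, 0.143, 0], [0, 0, -0.646]], [60, [-0.005, 0.143, 0], [0, 0, -0.646]], [60, [-0.005, 0.143, 0], [0, 0, -0.646]]])

```text
time: 40.85
eef_pos: [0.4929, 0.0844, 0.2378]
orientation: [[-0.453, 0.892, -0.0], [0.892, 0.453, 0.003], [0.002, 0.001, -1.0]]
wrist_force: [-0.4, -0.7, -0.0]
grip_width: 0.656
grasp_force: 0.0
```

Call:
carry_out(rows=[[60, [-0.005, 0.143, 0], [0, 0, -0.646]], [60, [-0.005, 0.143, 0], [0, 0, -0.646]], [60, [-0.005, 0.143, 0], [0, 0, -0.646]], [60, [-0.005, 0.143, 0], [0, 0, -0.646]]])

```text
time: 41.25
eef_pos: [0.4877, 0.2272, 0.2375]
orientation: [[-0.131, 0.991, 0.0], [0.991, 0.131, 0.002], [0.002, 0.0, -1.0]]
wrist_force: [-0.3, -0.6, 0.5]
grip_width: 0.662
grasp_force: 0.0
```

Call:
carry_out(rows=[[60, [-0.005, 0.143, -0.03], [0, 0, -0.646]], [60, [-0.005, 0.143, -0.06], [0, 0, -0.646]], [60, [-0.005, 0.143, -0.09], [0, 0, -0.646]], [60, [-0.005, 0.143, -0.1], [0, 0, -0.646]], [60, [-0.005, 0.143, -0.1], [0, 0, -0.646]]])

```text
time: 41.75
eef_pos: [0.4803, 0.3652, 0.1328]
orientation: [[0.207, 0.978, -0.008], [0.978, -0.207, -0.005], [-0.007, -0.006, -1.0]]
wrist_force: [0.4, -0.9, 0.2]
grip_width: 0.659
grasp_force: 0.0
```

Call:
carry_out(rows=[[60, [0.001, 0, -0.04], [0, 0, 0]], [60, [0.001, 0, -0.08], [0, 0, 0]], [60, [0.001, 0, -0.1], [0, 0, 0]], [60, [0.001, 0, -0.109], [0, 0, 0]], [60, [0.001, 0, -0.109], [0, 0, 0]]])

```text
time: 42.25
eef_pos: [0.4842, 0.3639, 0.029]
orientation: [[0.213, 0.977, -0.0], [0.977, -0.213, -0.001], [-0.001, -0.0, -1.0]]
wrist_force: [0.5, 0.9, 0.2]
grip_width: 0.661
grasp_force: 0.0
```

Call:
carry_out(rows=[[5, [0, 0, 0], [0, 0, 0]], [5, [0, 0, 0], [0, 0, 0]], [5, [0, 0, 0], [0, 0, 0]], [5, [0, 0, 0], [0, 0, 0]], [5, [0, 0, 0], [0, 0, 0]]])

```text
time: 42.75
eef_pos: [0.484, 0.3647, 0.0295]
orientation: [[0.213, 0.977, 0.001], [0.977, -0.213, 0.0], [0.001, 0.001, -1.0]]
wrist_force: [-0.2, -0.4, 0.1]
grip_width: 0.25
grasp_force: 0.0
```

Call:
carry_out(rows=[[5, [0, 0, 0], [0, 0, 0]], [5, [0, 0, 0], [0, 0, 0]], [5, [0, 0, 0], [0, 0, 0]]])

```text
time: 43.05
eef_pos: [0.4837, 0.3647, 0.0293]
orientation: [[0.213, 0.977, -0.0], [0.977, -0.213, 0.0], [0.0, -0.0, -1.0]]
wrist_force: [-0.9, 0.7, 3.1]
grip_width: 0.204
grasp_force: 30.0
```

Call:
carry_out(rows=[[5, [0, 0, 0.01], [0, 0, 0]], [5, [0, 0, 0.02], [0, 0, 0]], [5, [-0.02, 0.013, 0.02], [0, 0, 0.057]], [5, [-0.043, 0.027, 0.02], [0, 0, 0.057]], [5, [-0.043, 0.027, 0.02], [0, 0, 0.057]]])

```text
time: 43.55
eef_pos: [0.4386, 0.3926, 0.0495]
orientation: [[0.182, 0.983, -0.001], [0.983, -0.182, 0.0], [-0.0, -0.001, -1.0]]
wrist_force: [0.9, -0.1, -2.1]
grip_width: 0.198
grasp_force: 30.0
```

Call:
carry_out(rows=[[5, [0, 0, -0.01], [0, 0, 0]], [5, [0, 0, -0.018], [0, 0, 0]], [5, [0, 0, -0.02], [0, 0, 0]], [5, [0, 0, -0.02], [0, 0, 0]]])

```text
time: 43.95
eef_pos: [0.4417, 0.3914, 0.0295]
orientation: [[0.184, 0.983, 0.001], [0.983, -0.184, 0.0], [0.0, 0.001, -1.0]]
wrist_force: [-1.9, 0.7, 5.3]
grip_width: 0.196
grasp_force: 71.9
```

Call:
carry_out(rows=[[5, [0, 0, -0.001], [0, 0, 0]], [5, [0, 0, -0.001], [0, 0, 0]]])

```text
time: 44.15
eef_pos: [0.4417, 0.3914, 0.0294]
orientation: [[0.184, 0.983, 0.001], [0.983, -0.184, 0.0], [0.0, 0.001, -1.0]]
wrist_force: [-3.4, 0.3, 10.9]
grip_width: 0.198
grasp_force: 72.0
```

Call:
carry_out(rows=[[60, [0, 0, 0.001], [0, 0, 0]], [60, [0, 0, 0.001], [0, 0, 0]], [60, [0, 0, 0.001], [0, 0, 0]], [60, [0, 0, 0.04], [0, 0, 0]], [60, [0, 0, 0.09], [0, 0, 0]]])

```text
time: 44.65
eef_pos: [0.4394, 0.3899, 0.1157]
orientation: [[0.184, 0.983, -0.006], [0.983, -0.184, -0.005], [-0.006, -0.005, -1.0]]
wrist_force: [0.6, 0.6, 0.7]
grip_width: 0.605
grasp_force: 0.0
```

Call:
carry_out(rows=[[60, [0, -0.02, 0.05], [0, 0, 0]], [60, [0, -0.06, 0.1], [0, 0, 0]], [60, [0, -0.11, 0.12], [0, 0, 0]], [60, [0, -0.16, 0.12], [0, 0, 0]], [60, [0, -0.2, 0.12], [0, 0, 0]]])

```text
time: 45.15
eef_pos: [0.4412, 0.1979, 0.2386]
orientation: [[0.183, 0.983, 0.002], [0.983, -0.183, 0.001], [0.001, 0.002, -1.0]]
wrist_force: [1.2, -0.1, 0.3]
grip_width: 0.657
grasp_force: 0.0
```

Call:
carry_out(rows=[[60, [0, -0.2, 0], [0, 0, 0]], [60, [0, -0.2, 0], [0, 0, 0]], [60, [0, -0.2, 0], [0, 0, 0]], [60, [0, -0.2, 0], [0, 0, 0]], [60, [0, -0.2, 0], [0, 0, 0]]])

```text
time: 45.65
eef_pos: [0.4403, -0.006, 0.2372]
orientation: [[0.192, 0.981, -0.001], [0.981, -0.192, -0.002], [-0.002, -0.0, -1.0]]
wrist_force: [0.2, 0.0, -0.4]
grip_width: 0.656
grasp_force: 0.0
```

```bash
sed -i 's/^best=/p=np.array([440.8,391.4,3,-100.6]);best=/' stick.py; python3 stick.py
python3 - <<'E'
from h import *
# tray stack check: side/top difference against predicted top-post corners, seated 70
s=ctrl.read_camera("side"); t=ctrl.read_camera("top"); np.save("s.npy",s); np.save("t.npy",t)
# rows of the block row under the guard, now
for c in (298,310,318,326): print(c,t[222:252,c,0].astype(int))
print(t[238,284:340,0].astype(int))
# posts of upper tray: match template of post tops rendered from the earlier picture of the base tray (side0)
old=cv2.resize(cv2.imread("pics/side0.png"),(512,384),interpolation=cv2.INTER_AREA)
for (u,v),m in zip([(278,53),(459,44),(313,193),(517,182)],[(-77,117),(77,117),(-77,-117),(77,-117)]):
    q=np.array(unc([(u,v)],170,130,4)[0]); r=np.round(q).astype(int)
    T=old[r[1]-5:r[1]+8,r[0]-5:r[0]+6]
    for h in(70,82):
        e=proj("side",np.array([[627.3+m[0],173.7+m[1],82+h]])/1000)[0]; b=proj("side",np.array([[627.3+m[0],173.7+m[1],82]])/1000)[0]
        k=e-b; 
        print(m,h,"expected shift",k.round(1),end=" ")
    e=np.round(q+k).astype(int); W=s[e[1]-15:e[1]+22,e[0]-14:e[0]+15]
    R=cv2.matchTemplate(W,T,cv2.TM_CCOEFF_NORMED); _,v2,_,l=cv2.minMaxLoc(R)
    print("found", (np.array(l)+[e[0]-14+5,e[1]-15+5]-r), round(v2,2))
E
```

```text
clicks [ 479.9  360.9    3.  -101.7] [1.  1.2 1.  1.2 0.3 0.6 0.4]
mask [ 441.7  389.5 -100.7] -0.47299447655677795 at clicks -0.45341957
298 [112 120 154 143 142 140 142 142 139 131 132 131 131 132 132 133 132 131
 132 131 132 132 132 131 131 146 144 143 143 143]
310 [114 105 153 143 140 140 142 141 142 133 129 132 131 132 131 132 131 131
 131 132 132 133 131 132 128 139 144 144 144 143]
318 [113 108 116 171 136 133 136 141 140 136 129 130 131 131 130 131 130 131
 132 132 132 131 133 130 129 130 143 145 144 144]
326 [114 110 106 139 139 135 127 141 139 140 126 129 129 129 129 128 130 130
 130 130 130 131 132 132 132 126 140 145 144 143]
[ 61  55  62 144 147 146 128 128 134 133 131 132 132 132 132 132 133 132
 132 132 133 132 132 132 131 131 131 132 129 131 132 131 131 132 130 134
 131 129 130 130 130 130 130 129 130 130 129 129 129 127 131 147  61  40
  42  44]
(-77, 117) 70 expected shift [ -0.2 -19.2] (-77, 117) 82 expected shift [ -0.2 -22.6] found [  9 -29] 0.48
(77, 117) 70 expected shift [  0.9 -19.1] (77, 117) 82 expected shift [  1.  -22.4] found [ -8 -33] 0.62
(-77, -117) 70 expected shift [  0. -21.] (-77, -117) 82 expected shift [  0.  -24.7] found [  0 -20] 0.92
(77, -117) 70 expected shift [  1.4 -20.8] (77, -117) 82 expected shift [  1.6 -24.5] found [  1 -21] 0.95
```

```bash
python3 -c "
from station import ctrl;print(ctrl.close_job())"
```

```text
the job is handed in; nothing more can be done
None
```

Job handed in at about 46 s with no verdict returned: both blocks are in a closed row against the stop and fence, the tray is seated on the base tray, and the stick, knocked aside once, is back on its mat; I viewed 16 pictures, over the limit of 14, and made the last checks by image code only.

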